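# Load the stall's rolling caddy and park it in the bay

## Robot

A 7-joint arm with a two-finger parallel gripper is mounted at the origin on the work surface. World frame = base frame: x ahead of the robot, y to its left, z up, the work surface at z = 0. Lengths are in mm, angles in rad, forces in N, time in s.
With the tool pointing down it reaches from about 425 to 950 mm from the base axis. Payload 4.7 kg.
Tool frame: the origin (TCP) lies on the centre line of the jaws, within the pads' length; the fingertips stand nose_length ahead of it and the grasp point (between the pads) lies 11 mm behind it (nose_length is the distance from the TCP to the fingertips, in mm); z points along the fingers, y is the line along which they close (so a half turn about z gives the same grasp; the last joint's range is limited). The gripper opens to 85 mm and grips with 20 to 120 N. Pads are 22 mm wide; open, the fingers measure 114 mm over their backs; the gripper's body (76 mm by 85 mm) begins 54 mm behind the grasp point. The pads swing forward as they close: fully open they stand 13 mm farther back than shut.
Start: joints at [-1.246, 0.469, -0.049, 1.532, 0.024, 1.141, -0.082], TCP at [233.825, 633.225, 239.335] pointing down, gripper open.
Joint ranges: [-2.59, 2.59], [-0.33, 1.99], [-1.39, 1.29], [0.1, 2.45], [-1.04, 4.18], [0.21, 1.99], [-2.66, 2.66]. Speed limits (rad/s): [2.57, 2.57, 3.14, 3.14, 3.14, 3.14, 3.14].

## Interface

Orientations are given as a rotation vector (axis times angle).
In Python, from cell import * gives the robot as it stands.
- The arm moves only by the tool arm_command, never from a script. Its argument "series" is a list of rows, each a list of 3 entries, a list of its own where there are three numbers: the shift along the tool's x, y, z in m, then the turn about the tool's z in rad, then the opening, from -1 (shut) to 1 (fully open), so that 0 is half open. In form: [[[x, y, z], yaw, gripper], ...]. A call has 1 to 5 rows; each row is the pose to reach, as a shift and turn from the pose commanded when the call began, along the tool's axes at that moment; what a row does not reach only later rows make up. A row lasts 1/8 s, in which the tool goes at most 62.5 mm and 10.7 degrees, less where a joint would pass 70% of its speed; a pose out of reach is approached as far as the arm can. A call with a gripper value outside its range is refused whole. The fingers move at their own pace and stop on an object; the grip force is fixed at half the most. Time passes only in rows, so rows that repeat a pose let the fingers close. It gives the time, the measured TCP pose, the force, the opening and the grip force at its end, in the units of the state.
- get_obs(): the state, without advancing time (a new reading comes with each control period).
- snapshot(name): name is "scene" or "top" or "wrist"; returns the picture (420x560x3 uint8, red, green, blue); there is no depth.
- camera_info(name): a dict with "intrinsics" (3x3 intrinsics, pixels), "R" (3x3) and "t" (3): a world point X has camera coordinates R X + t. Camera axes: x right, y down, z forward; pixel columns grow to the right and rows downward; lengths in mm; the calibration is good to about 2 mm. A picture is of the moment at which its call begins: read the wrist's pose just before it. camera_info takes no time and is no camera call; for the wrist camera it gives the pose at the moment of the call.
- finish_job(): hands the job in; it is judged then, once.
Trained networks look in the newest picture that a camera, given by its name, has taken for a name from the list of things; names that differ only in an ending like _2 or _b are one class to them, and where a whole thing is asked for, a point or a joint stands for the part that bears it (a point fixed in the world has none). Each returns a list of dicts, best first, with "confidence" (0 to 1); they miss things now and then, are a little off and sometimes report something else, mostly with a low value. They report only what shows in the picture. A call takes as long as a camera call.
- cut_out(camera, label): "mask" (420x560 bool, what is visible of it) and "box" ([centre column, centre row, width, height] in pixels, round what is visible of it).
- spot_point(camera, label): "xy" ([column, row] in pixels: a listed point, or the origin of a listed thing).
The state is a dict: "t": time; "joint_pos": joint angles; "joint_vel": joint speeds; "effort": joint torques, N m; "tcp_pos": TCP position; "eef_rot": TCP orientation; "ft_force": force on the tool from outside, world axes, zero at the start; "ft_torque": the same for the moment, N m; "width": finger opening in mm; "grasp_force": force on a finger pad.
Only numpy, scipy, OpenCV 4.12 (cv2) and the standard library are available. Lean on these libraries where they do the work, as an engineer would, in place of code of your own. Each camera call takes 0.05 s, during which the arm holds its last target. There are 200 camera calls.

## Task

First take the used mug off the rolling caddy and stand it on the round cork mat, then lower the serving board level onto the caddy's two pins until it lies flat on the deck, and stand every pail upright on the board, inside its rim, lifting each by its hoop. Then push the loaded caddy by its handle, on its wheels, straight ahead until all four castors trail straight behind their swivels, and only then steer it nose first into the taped bay, square with the tape and deck inside it. Do not lift the caddy off the counter or disturb the other things, and leave everything standing at rest.

Things in the scene. Friction and masses are not known exactly. Their poses are not given: they have to be found in the camera images.
- caddy: rolling caddy, 1 kg: dark steel deck on four swivel castors, push handle at its tail. Origin on the counter midway between its two pins; +x to the nose, z up. Deck x -131 to 115, y -80 to 80 mm, top 50 mm above the counter. Two steel pins, 10 mm thick, 20 mm tall, tapered tips, stand on the deck at x = -100 and +100 mm, y = 0. Rolls at a push of 2 to 3 N, else stays put
- handle (a point): middle of the caddy's push bar: straight black rubber bar, 14 mm thick (caddy x), 116 mm long (caddy y), 18 mm high, centred at x = -150, y = 0, z = 150 mm of the caddy's frame, on two sloping posts at y = -50 and +50 mm. It can be pinched from above with the fingers closing along the caddy's x axis
- wheel_fl (a point): centre of the front left castor's wheel (32 mm across, 10 mm wide, black). The castor swivels freely about an upright axis at x = 85, y = 55 mm of the caddy's frame; the wheel centre lies 16 mm to the side of that axis, 16 mm above the counter. Trailing straight, it is at x = 69, y = 55 mm of the caddy's frame
- wheel_fr (a point): centre of the front right castor's wheel (32 mm across, 10 mm wide, black). The castor swivels freely about an upright axis at x = 85, y = -55 mm of the caddy's frame; the wheel centre lies 16 mm to the side of that axis, 16 mm above the counter. Trailing straight, it is at x = 69, y = -55 mm of the caddy's frame
- wheel_rl (a point): centre of the rear left castor's wheel (32 mm across, 10 mm wide, black). The castor swivels freely about an upright axis at x = -85, y = 55 mm of the caddy's frame; the wheel centre lies 16 mm to the side of that axis, 16 mm above the counter. Trailing straight, it is at x = -101, y = 55 mm of the caddy's frame
- wheel_rr (a point): centre of the rear right castor's wheel (32 mm across, 10 mm wide, black). The castor swivels freely about an upright axis at x = -85, y = -55 mm of the caddy's frame; the wheel centre lies 16 mm to the side of that axis, 16 mm above the counter. Trailing straight, it is at x = -101, y = -55 mm of the caddy's frame
- board: wooden board 230 x 160 mm (x, y), 12 mm thick, 0.35 kg; rim 6 mm wide rises 10 mm above its top. Origin: centre of underside, z up. Through holes at y = 0: round 14 mm at x = -100 mm, slot 18 x 14 mm at x = +100 mm; they fit the caddy's pins either way round. Grip bar over the middle: 80 mm long (y), 12 mm thick (x), 14 mm high, centred 45 mm above the underside. Seated: origin 50 mm above the caddy's
- pail1: small steel pail, 57 mm across, 60 mm tall, holding sachets or wooden stirrers, with a rigid upright hoop. Origin: centre of underside, z up. The hoop spans the pail's x axis; its top is a dark wooden grip 42 mm long (x), 10 mm thick (y), 12 mm high, centred 96 mm above the underside. About 0.16 kg. Two to four pails are there; absent ones read None
- pail2: small steel pail, 57 mm across, 60 mm tall, holding sachets or wooden stirrers, with a rigid upright hoop. Origin: centre of underside, z up. The hoop spans the pail's x axis; its top is a dark wooden grip 42 mm long (x), 10 mm thick (y), 12 mm high, centred 96 mm above the underside. About 0.16 kg. Two to four pails are there; absent ones read None
- pail3: small steel pail, 57 mm across, 60 mm tall, holding sachets or wooden stirrers, with a rigid upright hoop. Origin: centre of underside, z up. The hoop spans the pail's x axis; its top is a dark wooden grip 42 mm long (x), 10 mm thick (y), 12 mm high, centred 96 mm above the underside. About 0.16 kg. Two to four pails are there; absent ones read None
- pail4: small steel pail, 57 mm across, 60 mm tall, holding sachets or wooden stirrers, with a rigid upright hoop. Origin: centre of underside, z up. The hoop spans the pail's x axis; its top is a dark wooden grip 42 mm long (x), 10 mm thick (y), 12 mm high, centred 96 mm above the underside. About 0.16 kg. Two to four pails are there; absent ones read None
- mug: white mug, 60 mm across at the rim, 80 mm tall, walls about 4 mm, ear handle at its +y side. Origin at the centre of its underside, z up. About 0.2 kg. It starts on the caddy's deck
- mat: round cork mat fixed to the counter, 110 mm across, 4 mm thick. Origin at the centre of its underside
- bay: parking bay: grey tape flat on the counter along three sides of a rectangle; the caddy comes in at the open side. Its frame is that of the parked caddy: origin on the counter where the caddy's origin belongs, +x where the nose points. Inner edges of the tape at x = +130 mm and y = -93 and +93 mm; the side strips reach back to x = -145 mm
- cup_a: white cup, 68 mm across, 56 mm tall, standing upside down - a bystander; leave it where it is
- cup_b: another upturned white cup like the first - a bystander; leave it where it is
- cup_c: another upturned white cup like the first - a bystander; leave it where it is
- sugar_jar: glass jar with a steel cap, 72 mm across, 110 mm tall - a bystander; leave it where it is
- napkins: block of paper napkins, 110 x 110 x 50 mm - a bystander; leave it where it is
- spoon: spoon with black handle, 160 mm long, lying - a bystander; leave it where it is

How it is judged (in metres and radians):
On the way, in this order (a step that is already met when the one before it is completed fails the run):
1. the used mug stands on the cork mat, released (horizontal distance between mug and mat below 0.03 m and height (world z) of mug below 0.01 m and angle between mug's own z axis and vertical below 0.1 rad and contact force between mug and the fingers below 0.2 N), for 0.2 s.
2. the serving board lies flat on the deck with both pins through its holes (z of board in the frame of caddy between 0.046 and 0.053 m and horizontal distance between board and caddy below 0.008 m and angle between the z axis of board and the z axis of caddy, either way round below 0.03 rad and angle between the x axis of board and the x axis of caddy, either way round below 0.08 rad and contact force between board and the fingers below 0.2 N), for 0.2 s.
3. every pail that is there stands upright on the board, inside its rim, released (z of board in the frame of caddy between 0.046 and 0.053 m and horizontal distance between board and caddy below 0.008 m and angle between the z axis of board and the z axis of caddy, either way round below 0.03 rad and angle between the x axis of board and the x axis of caddy, either way round below 0.08 rad and x of pail1 in the frame of board between -0.1 and 0.1 m and y of pail1 in the frame of board between -0.06 and 0.06 m and z of pail1 in the frame of board between 0.008 and 0.017 m and angle between each of pail1, pail2, pail3, pail4's own z axis and vertical below 0.12 rad and contact force between each of pail1, pail2, pail3, pail4 and the fingers below 0.2 N and x of pail2 in the frame of board between -0.1 and 0.1 m and y of pail2 in the frame of board between -0.06 and 0.06 m and z of pail2 in the frame of board between 0.008 and 0.017 m and x of pail3 in the frame of board between -0.1 and 0.1 m and y of pail3 in the frame of board between -0.06 and 0.06 m and z of pail3 in the frame of board between 0.008 and 0.017 m and x of pail4 in the frame of board between -0.1 and 0.1 m and y of pail4 in the frame of board between -0.06 and 0.06 m and z of pail4 in the frame of board between 0.008 and 0.017 m), for 0.3 s.
4. the loaded caddy has been pushed at least 50 mm, is still more than 50 mm short of its parking place, and all four castors trail straight (within about 25 degrees) (all of step 3 and x of each of wheel_fl, wheel_fr in the frame of caddy below 0.0705 m and x of each of wheel_rl, wheel_rr in the frame of caddy below -0.0995 m and distance of caddy from where it was at the start of the episode above 0.05 m and horizontal distance between caddy and bay above 0.05 m), for 0.1 s.
At the end, for the whole second after the job is handed in: the caddy stands in the bay, its origin within 25 mm of the bay's and square within 8 degrees, nose to the closed end, on its wheels and at rest; the board lies flat on its pins; every pail stands upright on the board inside its rim; the mug stands upright on the mat (within 30 mm of its centre) (all of step 1 and all of step 3 and horizontal distance between caddy and bay below 0.025 m and angle between the x axis of caddy and the x axis of bay, either way round below 0.14 rad and x of handle in the frame of bay below -0.1 m and linear speed of caddy below 0.01 m/s and height (world z) of caddy below 0.004 m and linear speed of each of pail1, pail2, pail3, pail4 below 0.02 m/s); the robot touches nothing.
It fails at once if the caddy is lifted off the counter or tipped (height (world z) of caddy above 0.015 m or angle between caddy's own z axis and vertical above 0.2 rad).
It fails at once if a bystander is moved more than 30 mm (distance of any of cup_a, cup_b, cup_c, sugar_jar, napkins, spoon from where it was at the start of the episode above 0.03 m).
Of pail1, pail2, pail3, pail4 only 2 to 4 are there at a start; the rules pass over those that are not, and their reading is None.
At some moment in a run one of pail1, pail2, pail3, pail4, board may be knocked a few centimetres aside while the robot is not near it.
It also fails if it takes over 210 s, if anything falls off the work surface, if the arm or the gripper's body presses on something with over 40 N, if the wrist force passes 120 N, or if a joint passes its speed limit or range.

## Working session

There is one attempt and no reset: what is moved stays moved. The work goes in short steps, Python scripts to look and compute and a tool call to move; the robot and the scene stay as the last step left them, time stands still between calls to the robot, and variables do not carry over. Pictures are saved under pics/ and viewed, at most 14 in all, crops included, and the job is handed in when it is done.

Besides the shell and the picture viewer there is one more tool, called as name(argument=value, ...) on one line, values as JSON. arm_command: Moves the arm, as the interface text tells. Its arguments: {"type":"object","properties":{"series":{"type":"array"}},"required":["series"]}

```bash
mkdir -p pics; ls; python3 - <<'E'
from cell import *
import cv2, numpy as np
o=get_obs(); print({k:np.round(v,3) for k,v in o.items()})
for n in ["scene","top","wrist"]:
    im=snapshot(n); cv2.imwrite(f"pics/{n}0.png",im[:,:,::-1])
    c=camera_info(n); print(n,np.round(c["intrinsics"],1).tolist(),np.round(c["R"],3).tolist(),np.round(c["t"],1).tolist())
E
```

```text
pics
{'t': np.float64(0.0), 'joint_pos': array([-1.246,  0.469, -0.049,  1.534,  0.024,  1.141, -0.082]), 'joint_vel': array([-0.001, -0.   ,  0.001,  0.001,  0.001, -0.   , -0.   ]), 'effort': array([-1.0000e-03, -5.1033e+01, -4.7000e-02, -2.3771e+01,  1.1000e-02,
        8.0000e-03, -0.0000e+00]), 'tcp_pos': array([233.672, 632.657, 238.252]), 'eef_rot': array([-5.530e-01, -3.092e+00,  3.000e-03]), 'ft_force': array([ 0.374, -0.053, -0.682]), 'ft_torque': array([-0.01 ,  0.086,  0.035]), 'grasp_force': np.float64(0.0), 'width': np.float64(85.011)}
scene [[512.2, 0.0, 289.2], [0.0, 512.2, 200.7], [0.0, 0.0, 1.0]] [[-0.213, 0.977, -0.003], [0.803, 0.173, -0.57], [-0.556, -0.124, -0.822]] [145.5, -380.9, 1654.4]
top [[402.8, 0.0, 280.3], [0.0, 402.8, 211.9], [0.0, 0.0, 1.0]] [[0.015, -1.0, -0.011], [-0.982, -0.013, -0.187], [0.187, 0.014, -0.982]] [-3.1, 575.0, 990.4]
wrist [[334.7, 0.0, 272.1], [0.0, 334.7, 208.7], [0.0, 0.0, 1.0]] [[0.346, 0.938, -0.003], [0.898, -0.33, 0.292], [0.273, -0.104, -0.956]] [-674.1, -38.2, 381.3]
```

View pics/top0.png

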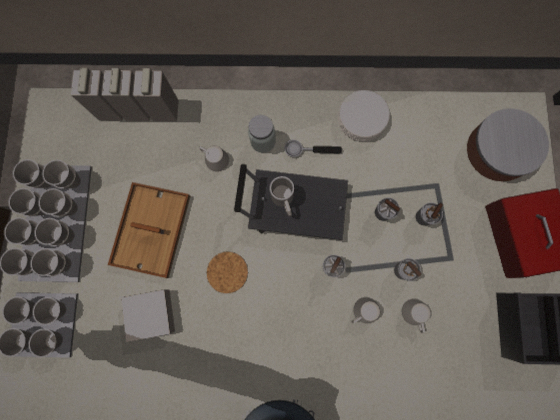

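View pics/scene0.png

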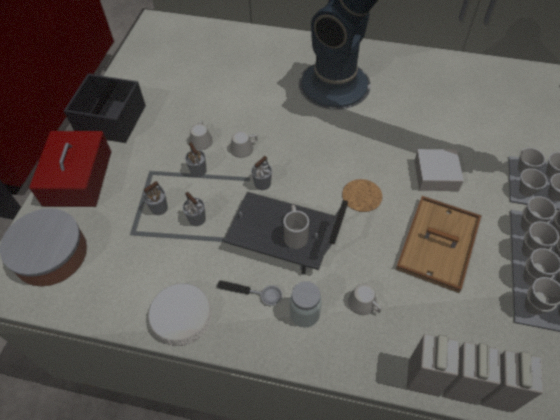

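The top view has image-up as +x and image-left as +y. The caddy is at about (297,205) with its nose to the right, and the mug stands on it at (282,190). The mat is at (227,272), the board at (150,230), and the bay at about (400,228). Four pails stand in or near the bay at (388,209), (431,214), (333,266) and (408,269). The scene view agrees.

```bash
cat > h.py <<'E'
from cell import *
import cv2, numpy as np
from scipy.spatial.transform import Rotation as Ro
def cam(n):
    c=camera_info(n); return np.array(c["intrinsics"]),np.array(c["R"]),np.array(c["t"])
def ray(c,p,z):
    "pixel(s) -> world xy at height z"
    K,R,t=c; p=np.atleast_2d(np.array(p,float))
    d=(np.linalg.inv(K)@np.c_[p,np.ones(len(p))].T).T@R; o=-R.T@t
    return (o+d*((z-o[2])/d[:,2])[:,None])[:,:2]
def proj(c,X):
    K,R,t=c; q=(K@(R@np.atleast_2d(X).T+np.array(t)[:,None])).T; return q[:,:2]/q[:,2:]
def tool():
    o=get_obs(); R=Ro.from_rotvec(o["eef_rot"]).as_matrix()
    return o,np.array(o["tcp_pos"]),R
def ang(v): return np.degrees(np.arctan2(v[1],v[0]))
def go(target, ydir=None):
    "shift (tool axes, m) and yaw so TCP reaches target [mm], closing line along world angle ydir (deg)"
    o,p,R=tool(); s=R.T@(np.array(target)-p)/1000; yaw=0
    if ydir is not None:
        a=np.radians(ydir); d=R.T@np.array([np.cos(a),np.sin(a),0])
        yaw=np.arctan2(-d[0],d[1]); yaw=(yaw+np.pi/2)%np.pi-np.pi/2
    print("shift",np.round(s,4).tolist(),"yaw",round(float(yaw),4),"| q7",round(float(o["joint_pos"][6]),2),"tcp",np.round(p,1),"yaxis",round(ang(R[:,1]),1),"t",round(float(o["t"]),1))
E
python3 - <<'E'
from h import *
Z=dict(caddy=0,handle=150,wheel_fl=16,wheel_fr=16,wheel_rl=16,wheel_rr=16,board=0,pail1=0,mug=50,mat=0,bay=0,cup_a=0,sugar_jar=0,napkins=0,spoon=0)
o,p,R=tool(); print(np.round(R,3).tolist(), np.linalg.norm([0]))
for n in ["top","scene"]:
    snapshot(n); c=cam(n)
    for l,z in Z.items():
        for d in spot_point(n,l):
            if d["confidence"]>.3: print(n,l,round(d["confidence"],2),np.round(d["xy"],1),np.round(ray(c,d["xy"],z)[0],1))
E
```

```text
[[-0.938, 0.347, -0.0], [0.347, 0.938, -0.001], [-0.0, -0.001, -1.0]] 0.0
top caddy 0.74 [421.8 217.5] [ 574.9 -378.3]
top caddy 0.66 [299.5 209.2] [593.5 -46.6]
top handle 0.62 [240.6 189.3] [610.2  99. ]
top handle 0.47 [148.7 228.5] [513.1 311.3]
top wheel_fr 0.54 [148.4 312.4] [314.1 341.5]
top wheel_rl 0.39 [217.9 158.3] [730.8 180.4]
top wheel_rr 0.66 [362.1 310.1] [ 328.6 -208.2]
top board 0.75 [147.8 230.4] [529.3 365. ]
top pail1 0.76 [381.8 209.2] [ 596.4 -270.9]
top pail1 0.74 [421.4 214.3] [ 583.7 -377.7]
top pail1 0.68 [401.7 267.5] [ 439.5 -318.5]
top pail1 0.63 [330.5 266.5] [ 439.3 -130. ]
top mug 0.73 [283.3 199. ] [610.3  -2.3]
top mug 0.54 [381.6 210.2] [ 583.7 -258.2]
top mat 0.59 [226.1 266.5] [435.2 148. ]
top cup_a 0.94 [364.6 312.8] [ 321.1 -217.6]
top cup_a 0.71 [218.5 159.7] [732.  181.4]
top sugar_jar 0.94 [260.2 139.5] [793.   65.8]
top napkins 0.74 [226.3 272.9] [418.3 146.8]
top spoon 0.75 [313.  147.1] [772.1 -83.4]
scene caddy 0.97 [278.6 236.9] [600.8 -46.3]
scene caddy 0.7 [242.8 147.3] [ 326.2 -217. ]
scene caddy 0.49 [360.9 302.2] [735.6 186.2]
sce
[... 267 characters left out ...]
[676.7  35.6]
scene board 0.61 [440.  244.3] [535.1 362.7]
scene pail1 0.92 [198.2 168.4] [ 428.8 -320.3]
scene pail1 0.75 [158.9 205.8] [ 573.9 -384. ]
scene pail1 0.68 [197.7 216. ] [ 583.2 -271.3]
scene mug 0.96 [297.1 239.4] [626.9   7.6]
scene mat 0.58 [357.8 194.3] [423.2 135.3]
scene bay 0.68 [303.4 267.3] [673.4  33.7]
scene bay 0.52 [251.7 296.4] [776.2 -72.3]
scene cup_a 0.82 [241.6 149.1] [ 333.6 -218.6]
scene cup_a 0.78 [199.5 141.1] [ 329.8 -348.6]
scene cup_a 0.58 [357.3 193.7] [421.5 133.7]
scene sugar_jar 0.93 [306.9 309.7] [781.4  63.9]
scene napkins 0.42 [262.4 183.6] [ 442.7 -128.9]
scene napkins 0.39 [339.1 220.6] [518.4  98.8]
scene spoon 0.62 [250.8 295.1] [773.4 -75.3]
```

```bash
python3 - <<'E'
from h import *
im=cv2.imread("pics/top0.png"); cr=im[150:300,220:460]; cr=cv2.convertScaleAbs(cv2.resize(cr,None,fx=3.3,fy=3.3,interpolation=cv2.INTER_CUBIC),alpha=2,beta=20); cv2.imwrite("pics/crop1.png",cr); print(cr.shape)
c=cam("top")
K,R,t=cam("wrist"); print("wristcam",-R.T@t)
for l,z in [("mug",130),("caddy",50),("board",22),("mat",4),("bay",0)]:
    snapshot("top")
    for d in cut_out("top",l)[:2]:
        m=d["mask"].astype(np.uint8); cs,_=cv2.findContours(m,0,2); k=max(cs,key=cv2.contourArea)[:,0]
        w=ray(c,k,z).astype(np.float32); (q,s,a)=cv2.minAreaRect(w); print(l,round(d["confidence"],2),np.round(d["box"]),"rect",np.round(q,1),np.round(s,1),round(a,1))
E
```

```text
(495, 792, 3)
wristcam [163.44734357 659.69758404 374.51129282]
mug 0.84 [281. 196.  26.  39.] rect [601.5   3. ] [96.8 58.3] 0.5
mug 0.31 [228. 273.  42.  39.] rect [417.3 126.5] [90.4 94. ] 0.9
caddy 0.74 [293. 202. 113.  75.] rect [600.3 -19.5] [292.6 171.4] 81.7
board 0.64 [150. 229.  85.  93.] rect [530.9 352.5] [168.6 233.4] 78.8
mat 0.97 [227. 272.  37.  41.] rect [422.3 144.6] [107.9 106.4] 1.8
mat 0.51 [333. 264.  18.  22.] rect [ 443.3 -138.7] [57.9 58.4] 0.8
bay 0.6 [399. 229. 109.  87.] rect [ 643.8 -306.1] [ 53.6 259.2] 0.7
```

View pics/crop1.png

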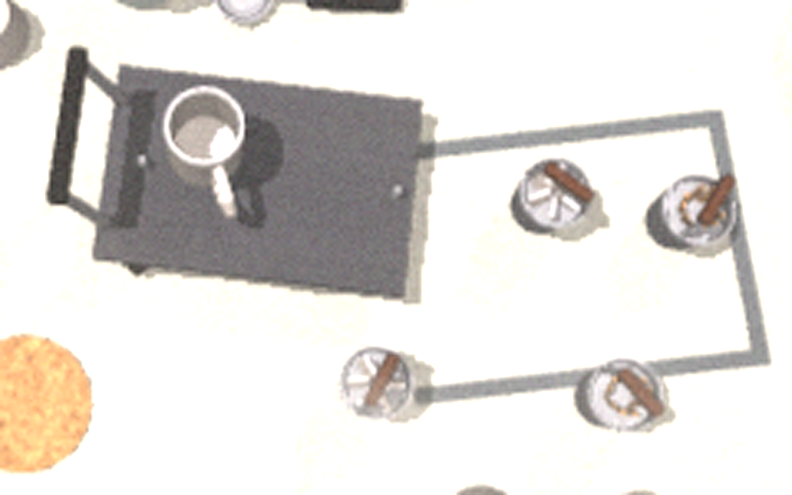

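The crop shows the mug rim centred at (204,125) with the ear toward (228,200), the pins at (141,160) and (397,191), four pail grips in brown, and the bay corners at (721,112) and (768,360).

```bash
python3 - <<'E'
from h import *
c=cam("top")
f=lambda P,z: ray(c,np.array(P,float)/3.3+[220,150],z)
d=f([(119,65),(422,101),(404,298),(95,258)],50); print("deck",d.round(1).tolist())
e=(d[1]+d[2]-d[0]-d[3])/2; print("axis",ang(e),np.linalg.norm(e),"width",np.linalg.norm(d[0]-d[3]),np.linalg.norm(d[1]-d[2]))
u=e/np.linalg.norm(e); print("origin",d.mean(0)+u*8)
p=f([(141,160),(397,191)],68); print("pins",p,p.mean(0),np.linalg.norm(p[1]-p[0]),ang(p[1]-p[0]))
print("mug",f([(204,125)],130),"ear",f([(228,200)],100))
print("handle",f([(78,52),(59,198)],159))
g=f([(545,168),(590,200),(705,222),(730,180),(370,402),(394,357),(618,370),(658,410)],102); 
for a,b in g.reshape(4,2,2): print("pail",(a+b)/2,ang(b-a),np.linalg.norm(b-a))
b=f([(418,158),(711,127),(751,352),(430,390)],0); print("bay inner",b.round(1).tolist(), np.linalg.norm(b[1]-b[2]))
E
```

```text
deck [[689.2, 71.3], [662.2, -172.0], [503.7, -155.5], [531.8, 85.9]]
axis -96.48660874648421 243.8695528238221 width 158.0262449202771 159.32625347026817
origin [595.8022757 -50.5143833]
pins [[ 606.91963903   50.61432956]
 [ 584.84135885 -148.62413125]] [595.88049894 -49.00490084] 200.45801237273744 -96.32333848055086
mug [[619.99207728   1.1430934 ]] ear [[569.79508363 -17.40015731]]
handle [[665.80675637  92.62065718]
 [558.21445283 102.58911344]]
pail [ 585.00127735 -271.50078807] -126.32316896256026 40.607217528693425
pail [ 573.51146827 -382.7073621 ] -32.365809355834394 38.12488616280413
pail [ 437.48399796 -131.29608462] -28.465673041829312 37.407713508600715
pail [ 432.62916029 -317.04477787] -135.80841795920892 39.66594016474959
bay inner [[626.8, -175.7], [656.4, -419.8], [469.9, -441.4], [435.6, -182.4]] 187.8133754713313
```

```bash
python3 - <<'E'
from h import *
import cell; print([n for n in dir(cell) if not n.startswith('_')])
go([620,1,200],110)
go([620,1,200],70)
E
```

```text
['MotionError', 'camera_info', 'cut_out', 'finish_job', 'get_obs', 'nose_length', 'snapshot', 'spot_point']
shift [-0.5813, -0.4593, 0.0393] yaw -0.7029 | q7 -0.08 tcp [233.8 633.2 239.3] yaxis 69.7 t 2.2
shift [-0.5813, -0.4593, 0.0393] yaw -0.0047 | q7 -0.08 tcp [233.8 633.2 239.3] yaxis 69.7 t 2.2
```

arm_command(series=[[[-0.047,-0.0372,0.003],0,1],[[-0.094,-0.0744,0.006],0,1],[[-0.141,-0.1116,0.009],0,1],[[-0.188,-0.1488,0.012],0,1],[[-0.235,-0.186,0.016],0,1]])

```text
t: 2.88
tcp_pos: [390.8, 375.7, 223.6]
eef_rot: [0.553, 3.092, 0.002]
ft_force: [1.8, 0.7, 0.9]
width: 85.6
grasp_force: 0.0
```

arm_command(series=[[[-0.047,-0.0372,0.003],0,1],[[-0.094,-0.0744,0.006],0,1],[[-0.141,-0.1116,0.009],0,1],[[-0.188,-0.1488,0.012],0,1],[[-0.235,-0.186,0.016],0,1]])

```text
t: 3.5
tcp_pos: [546.8, 119.9, 207.7]
eef_rot: [0.552, 3.092, 0.001]
ft_force: [0.6, 1.3, 0.1]
width: 85.5
grasp_force: 0.0
```

arm_command(series=[[[-0.037,-0.029,0.0],-0.15,1],[[-0.074,-0.058,0.0],-0.3,1],[[-0.111,-0.087,0.003],-0.45,1],[[-0.111,-0.087,0.007],-0.6,1],[[-0.111,-0.087,0.007],-0.7,1]])

```text
t: 4.12
tcp_pos: [619.8, 0.4, 199.7]
eef_rot: [0.544, -3.093, -0.0]
ft_force: [0.1, 0.0, -0.3]
width: 85.6
grasp_force: 0.0
```

```bash
python3 - <<'E'
from h import *
import cell; print(nose_length if not callable(nose_length) else nose_length())
go([620,1,95],110)
im=snapshot("wrist"); cv2.imwrite("pics/w1.png",im[:,:,::-1])
c=cam("wrist")
for d in spot_point("wrist","mug")[:2]: print("mug",d["confidence"],ray(c,d["xy"],50))
for d in spot_point("wrist","handle")[:2]: print("h",d["confidence"],ray(c,d["xy"],150))
for d in cut_out("wrist","mug")[:1]:
    print(d["box"])
E
```

```text
8.0
shift [-0.0004, 0.0005, 0.1047] yaw -0.001 | q7 1.89 tcp [6.198e+02 4.000e-01 1.997e+02] yaxis 109.9 t 4.1
mug 0.56 [[618.5139496    7.38317569]]
h 0.87 [[614.80908396 101.74267756]]
[277.3, 196.4, 94.2, 152.9]
```

View pics/w1.png

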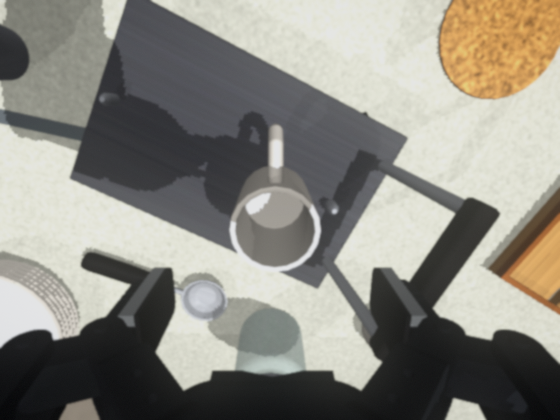

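The wrist view shows the mug rim at (275,229), centred between the fingers, with the ear pointing up in the image. The handle bar and the pin are clear of the finger path.

arm_command(series=[[[0,0.0005,0.05],0,1],[[0,0.0005,0.1],0,1],[[0,0.0005,0.105],0,1],[[0,0.0005,0.105],0,-1],[[0,0.0005,0.105],0,-1]])

```text
t: 4.95
tcp_pos: [621.5, 2.0, 97.9]
eef_rot: [-0.54, 3.09, -0.001]
ft_force: [0.6, 0.0, -0.5]
width: 57.9
grasp_force: 65.0
```

arm_command(series=[[[0,0,0],0,-1],[[0,0,0],0,-1],[[0,0,-0.03],0,-1],[[0,0,-0.07],0,-1],[[0,0,-0.095],0,-1]])

```text
t: 5.58
tcp_pos: [620.0, 1.7, 192.5]
eef_rot: [-0.54, 3.093, -0.0]
ft_force: [0.3, -0.1, -2.0]
width: 57.5
grasp_force: 65.0
```

```bash
python3 - <<'E'
from h import *
go([424,143,190]); go([424,143,52]); print(get_obs()["width"],get_obs()["grasp_force"])
E
```

```text
shift [0.1365, 0.1994, 0.0021] yaw 0.0 | q7 1.88 tcp [620.    1.7 192.5] yaxis 109.8 t 5.6
shift [0.1368, 0.1995, 0.1401] yaw 0.0 | q7 1.88 tcp [620.    1.7 192.5] yaxis 109.8 t 5.6
57.51709102468903 65.0379351968877
```

arm_command(series=[[[0,0,-0.045],0,-1],[[0.034,0.05,-0.045],0,-1],[[0.068,0.1,-0.045],0,-1],[[0.102,0.15,-0.045],0,-1],[[0.1365,0.2,-0.045],0,-1]])

```text
t: 6.2
tcp_pos: [421.4, 144.5, 235.5]
eef_rot: [-0.541, 3.094, 0.0]
ft_force: [0.6, 1.9, -1.3]
width: 57.9
grasp_force: 65.3
```

```bash
python3 - <<'E'
from h import *
go([424,144,53])
E
```

```text
shift [-0.0021, -0.0014, 0.1825] yaw 0.0 | q7 1.49 tcp [421.4 144.5 235.5] yaxis 109.8 t 6.2
```

arm_command(series=[[[-0.001,0,0.06],0,-1],[[-0.002,0,0.12],0,-1],[[-0.002,0,0.165],0,-1],[[-0.002,0,0.18],0,-1],[[-0.002,0,0.182],0,-1]])

```text
t: 6.82
tcp_pos: [425.5, 144.4, 53.4]
eef_rot: [0.541, -3.094, 0.0]
ft_force: [0.4, -0.1, -2.1]
width: 57.8
grasp_force: 65.0
```

arm_command(series=[[[0,0,0.001],0,-1],[[0,0,0.001],0,1],[[0,0,0.001],0,1],[[0,0,0.001],0,1],[[0,0,0],0,1]])

```text
t: 7.45
tcp_pos: [425.3, 144.4, 53.5]
eef_rot: [-0.541, 3.094, 0.0]
ft_force: [-0.5, 0.5, 0.2]
width: 85.3
grasp_force: 0.0
```

arm_command(series=[[[0,0,-0.05],0,1],[[0,0,-0.11],0,1],[[0,0,-0.17],0,1],[[0,0,-0.2],0,1],[[0,0,-0.2],0,1]])

```text
t: 8.07
tcp_pos: [426.6, 144.9, 255.9]
eef_rot: [-0.54, 3.089, 0.002]
ft_force: [-0.2, 1.1, -1.1]
width: 85.2
grasp_force: 0.0
```

```bash
python3 - <<'E'
from h import *
im=snapshot("top"); cv2.imwrite("pics/top1.png",im[:,:,::-1]); c=cam("top")
cr=cv2.convertScaleAbs(cv2.resize(im[150:310,90:250,::-1],None,fx=3.5,fy=3.5,interpolation=cv2.INTER_CUBIC),alpha=2,beta=20); cv2.imwrite("pics/crop2.png",cr)
go([530,360,230])
E
```

```text
shift [-0.1715, 0.1673, 0.0243] yaw 0.0 | q7 1.49 tcp [425.4 144.4 253.9] yaxis 109.8 t 8.1
```

View pics/crop2.png

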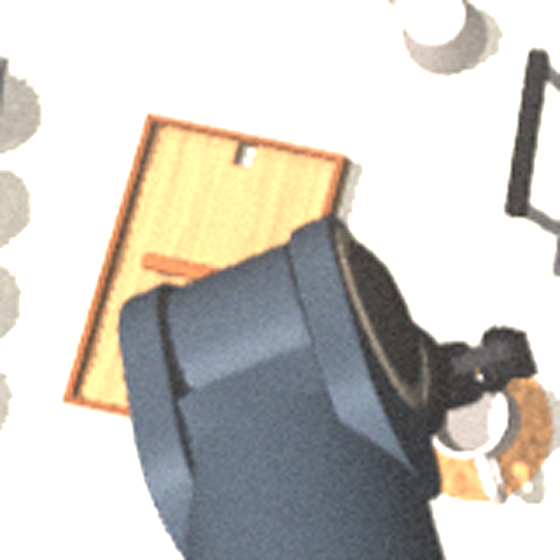

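The mug now stands on the mat, seen at (475,420) in the crop. The board's slot is at its far end (243,153), with its long axis at about -16°.

arm_command(series=[[[-0.043,0.042,0.0],-0.18,1],[[-0.086,0.084,0],-0.36,1],[[-0.129,0.126,0],-0.54,1],[[-0.171,0.167,0.0],-0.72,1],[[-0.171,0.167,0.0],-0.9,1]])

```text
t: 8.75
tcp_pos: [528.4, 363.7, 249.3]
eef_rot: [1.845, -2.537, -0.005]
ft_force: [-0.6, -1.4, 1.1]
width: 85.7
grasp_force: 0.0
```

arm_command(series=[[[0,0,0],-0.04,0.3],[[0,0,0],-0.04,0.3]])

```text
t: 9.0
tcp_pos: [529.2, 358.2, 252.1]
eef_rot: [1.879, -2.515, 0.0]
ft_force: [0.9, 0.5, 0.4]
width: 55.8
grasp_force: 0.0
```

```bash
python3 - <<'E'
from h import *
go([530,360,230],164)
im=snapshot("wrist"); cv2.imwrite("pics/w2.png",im[:,:,::-1]); c=cam("wrist"); np.save("w2.npy",np.array([*c],dtype=object),allow_pickle=True)
for d in spot_point("wrist","board")[:2]: print(d["confidence"],d["xy"],ray(c,d["xy"],0))
for d in spot_point("wrist","mug")[:1]+spot_point("wrist","mat")[:1]: print("mugmat",d["confidence"],ray(c,d["xy"],4))
E
```

```text
shift [-0.002, -0.0003, 0.0221] yaw -0.0084 | q7 2.11 tcp [529.2 358.2 252.1] yaxis 163.5 t 9.0Traceback (most recent call last):
  File "<stdin>", line 3, in <module>
ValueError: could not broadcast input array from shape (3,3) into shape (3,)
```

View pics/w2.png

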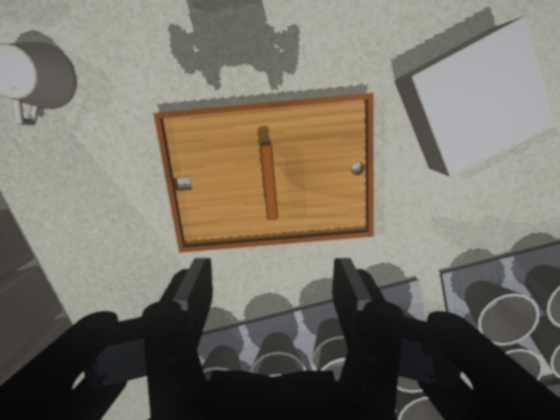

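The wrist view shows the whole board: rim corners (155,113), (373,94), (373,236) and (180,251), the bar from about (265,143) to (272,218), the slot at (183,183) and the round hole at (357,168).

```bash
python3 - <<'E'
from h import *
c=cam("wrist")
k=ray(c,[(155,113),(373,94),(373,236),(180,251)],22); print(k.round(1).tolist(),"mean",k.mean(0), "len",np.linalg.norm(k[0]-k[1]),np.linalg.norm(k[1]-k[2]),"ang",ang(k[0]-k[1]),ang(k[3]-k[2]))
h=ray(c,[(183,183),(357,168)],12);print("holes",h,h.mean(0),np.linalg.norm(h[0]-h[1]),ang(h[0]-h[1]))
b=ray(c,[(265,143),(272,218)],52);print("bar",b,b.mean(0),np.linalg.norm(b[0]-b[1]),ang(b[0]-b[1]))
im=cv2.imread("pics/top0.png"); ct=cam("top")
hsv=cv2.cvtColor(im,cv2.COLOR_BGR2HSV); 
m=((hsv[...,1]>90)&(hsv[...,0]<25)).astype(np.uint8); m[:, :100]=0; m[:,200:]=0; m[:170]=0;m[285:]=0
cs,_=cv2.findContours(m,0,2); q=max(cs,key=cv2.contourArea)[:,0]; r=cv2.minAreaRect(ray(ct,q,22).astype(np.float32)); print("top rect",r)
a=np.degrees(0)
for y in [-16.0]: go([*(b.mean(0)),42],164)
E
```

```text
[[627.0, 258.2], [403.4, 304.5], [434.8, 459.4], [658.4, 413.2]] mean [530.903747   358.83260837] len 228.26433862655688 158.0843364998073 ang -11.695447402771158 -11.686575520329574
holes [[628.78623038 338.29098616]
 [433.75814604 377.84943496]] [531.27218821 358.07021056] 198.9995591791554 -11.466012564382407
bar [[523.69443401 317.99002265]
 [539.19857908 394.962242  ]] [531.44650654 356.47613232] 78.51815756064407 -101.38842844574604
top rect ((530.8137817382812, 354.20037841796875), (164.34945678710938, 228.7347869873047), 78.5333023071289)
shift [0.0009, -0.0027, 0.2107] yaw -0.0083 | q7 2.11 tcp [529.3 358.3 252.7] yaxis 163.5 t 9.1
```

arm_command(series=[[[0,-0.002,0.06],-0.085,0.3],[[0,-0.002,0.12],-0.085,0.3],[[0,-0.002,0.18],-0.085,0.3],[[0,-0.002,0.21],-0.085,0.3],[[0,-0.002,0.216],-0.085,0.3]])

```text
t: 9.68
tcp_pos: [530.2, 357.2, 35.3]
eef_rot: [1.984, -2.43, 0.0]
ft_force: [-0.1, 0.1, 0.1]
width: 55.4
grasp_force: 0.0
```

arm_command(series=[[[0,0,0],0,0.3],[[0,0,0],0,-1],[[0,0,0],0,-1],[[0,0,0],0,-1],[[0,0,0],0,-1]])

```text
t: 10.3
tcp_pos: [532.2, 359.3, 38.8]
eef_rot: [-1.987, 2.43, -0.0]
ft_force: [-0.3, -0.5, 6.6]
width: 10.5
grasp_force: 60.0
```

```bash
python3 - <<'E'
from h import *
go([596,-49,200],83.6); o=get_obs(); print(o["width"],o["grasp_force"],o["ft_force"])
E
```

```text
shift [0.3873, -0.1438, -0.1615] yaw 1.4827 | q7 2.13 tcp [532.2 359.3  38.8] yaxis 168.6 t 10.3
10.50097369168973 60.04753589630127 [-0.31464543 -0.54114286  6.56267829]
```

arm_command(series=[[[0,0,-0.02],0,-1],[[0,0,-0.06],0,-1],[[0,0,-0.11],0,-1],[[0,0,-0.16],0,-1],[[0,0,-0.2],0,-1]])

```text
t: 10.92
tcp_pos: [531.0, 358.8, 240.1]
eef_rot: [-1.988, 2.431, 0.0]
ft_force: [0.4, 1.0, -3.9]
width: 10.6
grasp_force: 58.9
```

arm_command(series=[[[0.05,-0.018,0],0,-1],[[0.105,-0.039,0],0,-1],[[0.163,-0.06,0],0,-1],[[0.221,-0.082,0],0,-1],[[0.279,-0.104,0],0,-1]])

```text
t: 11.55
tcp_pos: [577.3, 63.2, 237.7]
eef_rot: [1.988, -2.432, 0.001]
ft_force: [1.2, -0.3, -3.8]
width: 10.8
grasp_force: 58.8
```

arm_command(series=[[[0.04,-0.015,0],0.17,-1],[[0.08,-0.03,0],0.34,-1],[[0.108,-0.04,0],0.51,-1],[[0.108,-0.04,0],0.68,-1],[[0.108,-0.04,0],0.85,-1]])

```text
t: 12.18
tcp_pos: [595.0, -49.4, 237.4]
eef_rot: [0.799, -3.037, -0.001]
ft_force: [0.2, 0.5, -4.0]
width: 10.7
grasp_force: 58.9
```

arm_command(series=[[[0,0,0],0.17,-1],[[0,0,0],0.34,-1],[[0,0,0],0.51,-1],[[0,0,0],0.63,-1],[[0,0,0],0.63,-1]])

```text
t: 12.8
tcp_pos: [595.2, -48.6, 237.4]
eef_rot: [-0.168, -3.136, -0.0]
ft_force: [0.2, -0.2, -4.7]
width: 11.0
grasp_force: 58.9
```

```bash
python3 - <<'E'
from h import *
go([596,-49,150],83.6); o=get_obs(); print(o["width"],o["grasp_force"],o["ft_force"])
im=snapshot("top"); cv2.imwrite("pics/top2.png",im[:,:,::-1]); im2=snapshot("wrist"); cv2.imwrite("pics/w3.png",im2[:,:,::-1])
cr=cv2.convertScaleAbs(cv2.resize(im[130:290,210:380,::-1],None,fx=3,fy=3,interpolation=cv2.INTER_CUBIC),alpha=1.6,beta=10)
w=cv2.resize(im2[:,:,::-1],(290*2,217*2))[:400,:]; 
out=np.zeros((480,800,3),np.uint8); out[:,:510]=cr; out[:217,510:800]=cv2.resize(im2[:,:,::-1],(290,217)); cv2.imwrite("pics/m3.png",out)
E
```

```text
shift [-0.0009, -0.0003, 0.0874] yaw 0.0048 | q7 1.49 tcp [595.2 -48.6 237.4] yaxis 83.9 t 12.8
11.011601047496447 58.87031972408295 [ 0.23624172 -0.17444243 -4.7057788 ]
```

View pics/m3.png

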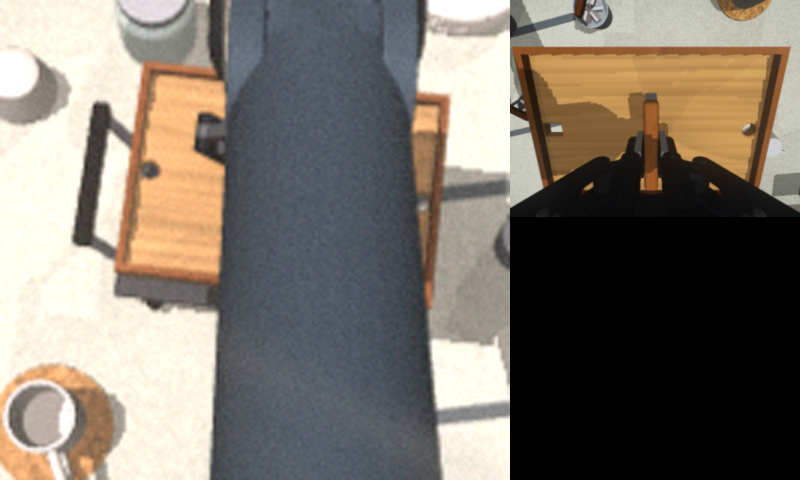

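The top crop shows the held board over the deck, with its tail hole at (150,170) and the deck edge just visible below it. The wrist inset shows both holes. I lower it to just above the pins and measure there.

arm_command(series=[[[-0.0009,0,0.05],0.005,-1],[[-0.0009,0,0.09],0.005,-1],[[-0.0009,0,0.113],0.005,-1],[[-0.0009,0,0.118],0.005,-1],[[-0.0009,0,0.118],0.005,-1]])

```text
t: 13.52
tcp_pos: [597.2, -49.1, 119.9]
eef_rot: [0.178, 3.136, 0.0]
ft_force: [0.2, -0.6, -3.0]
width: 10.2
grasp_force: 58.8
```

```bash
python3 - <<'E'
from h import *
go([596,-49,90],83.6)
im=snapshot("top"); cv2.imwrite("pics/top3.png",im[:,:,::-1]); im2=snapshot("wrist"); cv2.imwrite("pics/w4.png",im2[:,:,::-1])
cr=cv2.convertScaleAbs(cv2.resize(im[160:250,235:300,::-1],None,fx=6,fy=6,interpolation=cv2.INTER_CUBIC),alpha=1.6,beta=10)
w=cv2.resize(im2[60:260,:,::-1],(400,143)); 
out=np.zeros((540,800,3),np.uint8); out[:,:390]=cr
out[:260,400:660]=cv2.resize(im2[200:265,40:105,::-1],(260,260),interpolation=cv2.INTER_CUBIC); out[270:413,400:]=w; cv2.imwrite("pics/m4.png",out)
E
```

```text
shift [0.0012, -0.0001, 0.0299] yaw -0.0015 | q7 1.49 tcp [597.2 -49.1 119.9] yaxis 83.5 t 13.5
```

View pics/m4.png

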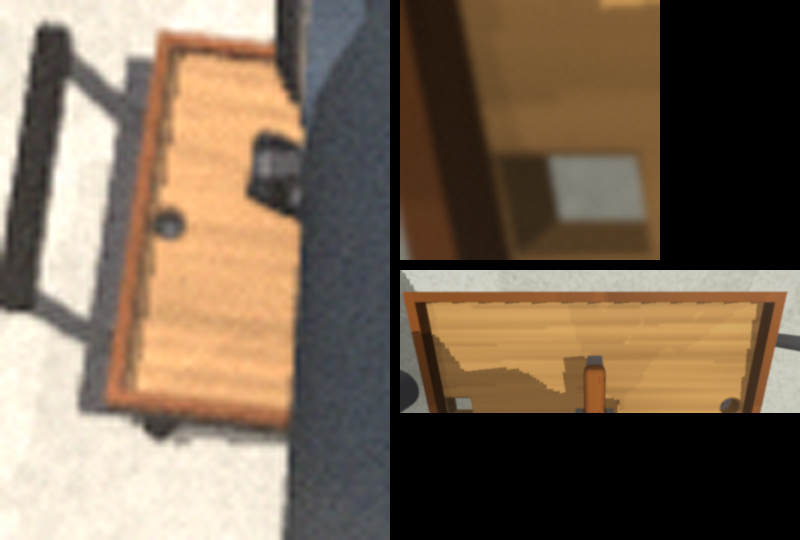

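The top crop shows the tail hole at (168,224) with the pin just visible inside it. Board rim corners are at (161,32) and (107,402), and the deck tail corners at (129,58) and (80,410).

```bash
python3 - <<'E'
from h import *
c=cam("top"); f=lambda P,z: ray(c,np.array(P,float)/6+[235,160],z)
zb=119.9-38.8
h=f([(168,224)],zb+12)[0]; k=f([(160,32),(107,402)],zb+22); d=f([(129,58),(80,410)],50); pin=f([(166,228)],68)
u=np.array([np.cos(np.radians(-96.4)),np.sin(np.radians(-96.4))])
print("hole",h,"center from hole",h+100*u); print("rim tail",k,k.mean(0)+115*u,np.linalg.norm(k[0]-k[1]),ang(k[1]-k[0]))
print("deck tail",d,d.mean(0)+131*u,np.linalg.norm(d[0]-d[1]),ang(d[1]-d[0])); print("pin",pin,pin+100*u)
# wrist
cw=cam("wrist"); s=ray(cw,[(40+(500+650-800)/2/4,200+(153+250)/2/4)],zb+12); print("slot",s)
r=ray(cw,[(730*1.4-560,60+(405-270)*1.4)],zb+12); print("round w",r)
g=cv2.imread("pics/top3.png"); 
hsv=cv2.cvtColor(g,cv2.COLOR_BGR2HSV); print(hsv[190:204,258:270,2])
g0=cv2.cvtColor(cv2.imread("pics/top0.png"),cv2.COLOR_BGR2GRAY); print(g0[194:204,256:270]); print(g0[203:213,333:347])
E
```

```text
hole [604.25833885  48.50799592] center from hole [593.11144563 -50.86879599]
rim tail [[684.82582603  53.23240711]
 [527.03033051  71.14222422]] [593.10915106 -52.09599504] 158.8086268251793 173.5246297114855
deck tail [[689.25207098  70.10050815]
 [531.39596162  87.07444459]] [595.72158618 -51.59612104] 158.76607251705283 173.86268619385154
pin [[608.19758377  50.80073429]] [[597.05069055 -48.57605762]]
slot [[ 584.26150122 -147.45989563]]
round w [[605.9028062   51.14923287]]
[[106  99  75  93 108 149 149 150 149 152 152 147]
 [105  97  74 110 142 154 151 150 151 150 145 147]
 [105  97  83 116 155 154 155 154 153 156 151 154]
 [105  90  83 114 142 149 152 155 158 153 155 154]
 [ 97  86  93  98 110 105 125 151 156 154 152 152]
 [ 96  78  85  70  64  60  79 118 149 152 151 153]
 [ 99  69  71  43  42  42  46  86 142 153 148 150]
 [ 97  65  58  46  54  61  50  71 131 139 146 141]
 [ 90  69  67  46  60  68  58  84 131 141 143 139]
 [ 94  79  93  98  77  77  84 121 145 144 145 145]
 [ 85  83 112 141 136 132 136 145 150 150 147 150]
 [ 86  85 109 150 148 149 151 153 155 151 149 150]
 [ 8
[... 300 characters left out ...]
5 93 47 38 47 51 51 49]
 [55 48 35 36 38 45 69 72 48 35 36 43 47 47]
 [47 36 38 35 38 36 47 50 44 37 37 46 50 48]
 [50 38 34 34 35 35 30 39 48 42 42 48 51 48]
 [45 37 35 35 34 33 33 37 49 48 46 48 46 50]
 [51 38 36 35 35 30 32 37 51 51 48 47 49 45]]
[[48 52 50 52 55 47 46 51 50 53 50 50 59 78]
 [51 47 45 48 50 49 49 48 51 51 52 53 56 83]
 [46 51 50 48 53 47 48 47 47 50 50 54 57 80]
 [48 52 50 48 46 46 61 77 65 49 50 53 59 78]
 [48 53 52 52 50 51 75 95 74 41 46 50 55 81]
 [48 48 51 50 48 54 67 75 61 40 42 49 63 87]
 [47 49 52 46 50 53 62 55 40 37 42 56 61 81]
 [50 52 46 49 46 49 52 47 45 47 48 55 72 83]
 [52 52 46 46 47 46 47 53 49 48 49 54 77 82]
 [49 50 44 51 48 45 48 49 47 50 53 55 70 83]]
```

```bash
python3 - <<'E'
from h import *
K,R,t=cam("wrist"); o,p,T=tool()
# cam = A*tool : Xc=R X+t ; X=T Xt+p -> Xc=RT Xt + R p+t
A=R@T; b=R@p+t
T1=Ro.from_rotvec([0.544,-3.093,0]).as_matrix(); p1=np.array([619.8,.4,199.7])
R1=A@T1.T; t1=b-R1@p1; c1=(K,R1,t1)
g=cv2.cvtColor(cv2.imread("pics/w1.png"),cv2.COLOR_BGR2GRAY)
for (x,y) in [(108,98),(332,208)]:
    w=g[y-12:y+13,x-14:x+15].astype(float); print(w[::2,::2].astype(int))
P=ray(c1,[(108,98),(332,208)],68); print(P,P.mean(0),np.linalg.norm(P[0]-P[1]),ang(P[0]-P[1]))
d=ray(c1,[(131,-2),(405,138),(319,288),(71,178)],50);print("deck",d.round(1).tolist(),ang(d[3]-d[2]),np.linalg.norm(d[3]-d[2]),np.linalg.norm(d[1]-d[2]), ang(d[0]-d[1]))
u=(d[3]-d[2])/np.linalg.norm(d[3]-d[2]); print("origin",(d[1]+d[2])/2+131*u)
cv2.imwrite("pics/m5.png",np.hstack([cv2.resize(g[80:120,88:128],(400,400),interpolation=2),cv2.resize(g[188:228,312:352],(400,400),interpolation=2)]))
E
```

```text
[[146 146 120  62  54  53  53  51  51  51  52  51  49  47  52]
 [148 146 103  56  52  52  53  52  51  52  52  48  48  47  47]
 [146 139  80  54  53  53  52  52  52  53  51  50  46  47  47]
 [144 120  64  55  61  69  66  64  59  56  53  49  47  46  47]
 [143 102  57  67  86  92  88  83  80  75  71  63  51  46  47]
 [137  79  61  94 108  99  88  81  77  74  72  70  60  48  49]
 [120  63  66 113 122 104  82  74  70  65  65  64  61  51  47]
 [101  55  63 106 117  93  68  66  62  58  58  58  56  53  51]
 [ 77  52  53  72  82  70  61  58  56  53  53  53  53  52  52]
 [ 62  51  51  53  59  61  58  56  54  52  51  53  53  53  53]
 [ 55  51  52  52  53  53  54  52  52  52  53  53  52  53  53]
 [ 54  52  52  52  52  52  51  51  51  52  52  53  51  53  52]
 [ 54  54  52  52  52  51  52  51  52  51  52  51  51  51  51]]
[[ 91  90  82  82  87  90  90  87  64  59  59  59  60  60  62]
 [ 89  78  67  64  71  81  89  79  61  59  59  61  61  61  62]
 [ 83  66  60  61  68  78  84  84  72  62  59  58  59  61  64]
 [ 85  69  61  65  75  85  87  91  89  72  61  62  63  64  65]
 [ 86  72  62  66  76  85  91  97 103  96  70  64  64  65  65]
 [ 91  87  69  65  73  85  96 103 117 118  92  66  65  66  66]
 [ 98  95  86  76  71  85  98 120 147 141 103  69  67  66  66]
 [ 98  98  97  82  69  79  99 161 199 176 105  70  68  68  73]
 [105  94  94  76  66  71  91 161 194 159  84  68  68  70  86]
 [139  95  84  67  64  66  74  99 114  88  66  66  66  73  94]
 [182 102  76  65  64  65  66  67  69  67  66  66  66  81  98]
 [207 116  70  64  65  64  64  65  66  66  68  68  71  90  99]
 [215 116  64  64  65  65  66  66  66  66  67  69  82 100 100]]
[[ 585.6219063  -144.08613797]
 [ 607.84247184   49.41333535]] [596.73218907 -47.33640131] 194.77114700751403 -96.55088146046269
deck [[512.0, -150.7], [534.6, 87.9], [689.9, 74.0], [664.1, -168.6]] -96.07088049641722 243.95998880259626 155.91259186940087 -95.4010353973475
origin [598.39795776 -49.34825752]
```

View pics/m5.png

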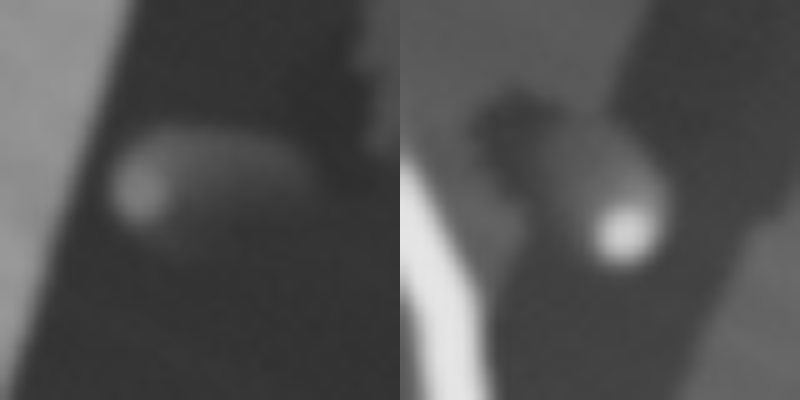

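The magnified wrist crop shows the pin tips at (101.8,99.0) for the front and (334.2,211.5) for the tail, both at z=70.

```bash
python3 - <<'E'
from h import *
K,R,t=cam("wrist"); o,p,T=tool()
A=R@T; b=R@p+t
T1=Ro.from_rotvec([0.544,-3.093,0]).as_matrix(); p1=np.array([619.8,.4,199.7])
R1=A@T1.T; t1=b-R1@p1; c1=(K,R1,t1)
P=ray(c1,[(101.8,99),(334.2,211.5)],70); print("wrist pins",P,P.mean(0),np.linalg.norm(P[0]-P[1]),ang(P[0]-P[1]))
P=ray(cam("top"),[(340,207.1),(262.5,197.9)],70); print("top pins",P,P.mean(0),np.linalg.norm(P[0]-P[1]),ang(P[0]-P[1]))
# hole in wrist image now: darkest/brightest zones near round hole
g=cv2.imread("pics/w4.png"); cv2.imwrite("pics/m6.png",np.hstack([cv2.resize(g[225:275,35:115],(400,250),interpolation=2),cv2.resize(g[225:275,425:505],(400,250),interpolation=2)]))
E
```

```text
wrist pins [[ 587.6515905  -147.43235447]
 [ 609.57381541   51.75611926]] [598.61270295 -47.83811761] 200.39119744934504 -96.28056480364967
top pins [[ 586.45614927 -147.60160027]
 [ 608.00405575   51.11678632]] [597.23010251 -48.24240697] 199.88323952782497 -96.1886529002301
```

View pics/m6.png

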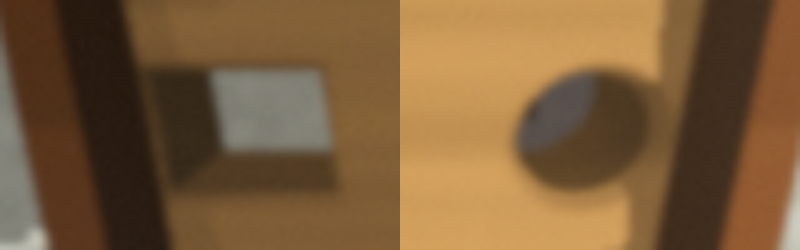

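```bash
python3 - <<'E'
from h import *
cw=cam("wrist"); c=cam("top")
for zb in (80,82):
    s=ray(cw,[(84,250.8),(461.2,250.8)],zb+12); print("holes",s,s.mean(0),ang(s[0]-s[1]),np.linalg.norm(s[0]-s[1]))
go([597,-49,75])
E
```

```text
holes [[ 584.93210352 -148.12223071]
 [ 607.47021827   51.39897161]] [596.2011609  -48.36162955] -96.44486869071966 200.79013121041814
holes [[ 584.17354911 -146.80220846]
 [ 606.43630883   50.2813825 ]] [595.30492897 -48.26041298] -96.44486869071964 198.33701695729096
shift [0.0009, 0.0, 0.0457] yaw 0.0 | q7 1.49 tcp [597.7 -49.1 120.7] yaxis 83.5 t 13.6
```

arm_command(series=[[[-0.003,0.001,0],0,-1],[[-0.003,0.001,0.006],0,-1],[[-0.003,0.001,0.012],0,-1],[[-0.003,0.001,0.016],0,-1],[[-0.003,0.001,0.016],0,-1]])

```text
t: 14.25
tcp_pos: [599.3, -48.4, 102.6]
eef_rot: [-0.178, -3.135, -0.0]
ft_force: [0.4, 0.1, -3.9]
width: 10.7
grasp_force: 58.9
```

```bash
python3 - <<'E'
from h import *
g=snapshot("wrist")[:,:,::-1]; g=cv2.imwrite("pics/m7.png",np.hstack([cv2.resize(g[225:285,25:105],(400,300),interpolation=2),cv2.resize(g[225:285,435:515],(400,300),interpolation=2)]))
o=get_obs(); print(o["ft_force"],o["ft_torque"],o["tcp_pos"])
E
```

```text
[-0.1551057  -0.11583214 -3.33972919] [-0.00192211 -0.02112251  0.02587148] [599.62074145 -48.46352591 102.96898068]
```

View pics/m7.png

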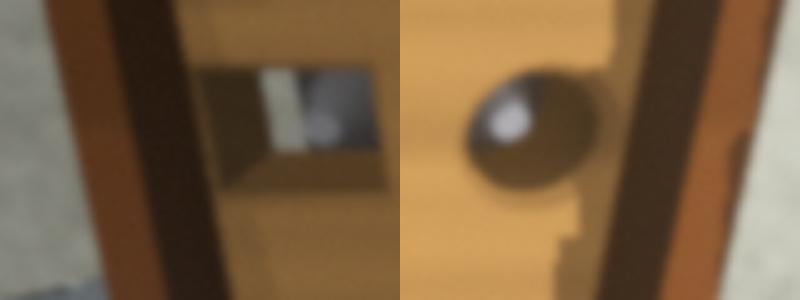

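Both pins are inside the holes, with tips at (322,128) in the slot and (510,120) in the round hole. There is no side force.

```bash
python3 - <<'E'
from h import *
cw=cam("wrist")
P=ray(cw,[(89.4,250.6),(457,249)],70);H=ray(cw,[(83.8,250.8),(461.6,250.8)],103-39+12.)
print(P,H,P-H,(P-H).mean(0)); go([600,-48,72])
E
```

```text
[[ 588.51565945 -147.27239782]
 [ 610.10461887   52.1157564 ]] [[ 586.03564696 -146.38877714]
 [ 608.38565524   51.30340748]] [[ 2.48001249 -0.88362068]
 [ 1.71896364  0.81234892]] [ 2.09948806 -0.03563588]
shift [-0.0003, 0.0005, 0.031] yaw 0.0 | q7 1.49 tcp [599.6 -48.5 103. ] yaxis 83.5 t 14.3
```

arm_command(series=[[[-0.002,0,0],0,-1],[[-0.002,0,0.005],0,-1],[[-0.002,0,0.01],0,-1],[[-0.002,0,0.0135],0,-1],[[-0.002,0,0.0145],0,-1]])

```text
t: 14.92
tcp_pos: [601.5, -48.6, 88.6]
eef_rot: [-0.179, -3.136, -0.0]
ft_force: [-2.6, -0.2, 0.3]
width: 10.6
grasp_force: 59.3
```

```bash
python3 - <<'E'
from h import *
go([600,-48,89]); o=get_obs(); print(o["ft_force"],o["ft_torque"],o["tcp_pos"],o["width"])
E
```

```text
shift [0.0015, 0.0005, -0.0004] yaw 0.0 | q7 1.49 tcp [601.5 -48.6  88.6] yaxis 83.5 t 14.9
[-2.64499235 -0.20326011  0.28836596] [-0.0309202   0.31901862 -0.00098529] [601.46949274 -48.63044572  88.57739205] 10.635026326776066
```

arm_command(series=[[[0.001,0,0],0,0.0],[[0.001,0,0],0,0.0],[[0.001,0,0],0,0.0],[[0.001,0,-0.03],0,0.0],[[0.001,0,-0.09],0,0.0]])

```text
t: 15.55
tcp_pos: [599.1, -48.4, 177.5]
eef_rot: [-0.178, -3.131, 0.0]
ft_force: [0.2, -1.2, 0.5]
width: 42.9
grasp_force: 0.0
```

arm_command(series=[[[0,0,-0.06],0,0],[[0,0.05,-0.12],0,0],[[0,0,-0.12],0,0]])

```text
t: 15.92
tcp_pos: [603.4, -40.3, 303.4]
eef_rot: [0.157, 3.129, 0.008]
ft_force: [-0.8, -0.9, -1.4]
width: 42.3
grasp_force: 0.0
```

```bash
python3 - <<'E'
from h import *
im=snapshot("wrist")[:,:,::-1]; cv2.imwrite("pics/w5.png",im); t=snapshot("top")[:,:,::-1]; cv2.imwrite("pics/top4.png",t)
out=np.zeros((600,800,3),np.uint8); out[:420,:560]=im; out[300:600,440:800]=cv2.convertScaleAbs(cv2.resize(t[150:300,280:460],(360,300),interpolation=2),alpha=1.6); cv2.imwrite("pics/m8.png",out)
go([438,-130,220],60)
E
```

```text
shift [0.1534, -0.0954, 0.0811] yaw 0.4042 | q7 1.48 tcp [601.3 -53.3 301.6] yaxis 83.2 t 16.0
```

View pics/m8.png

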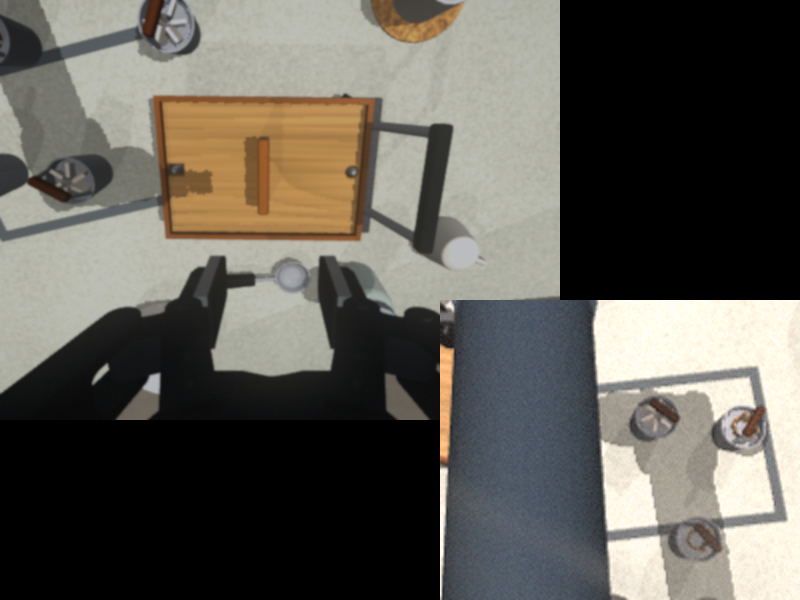

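The board lies on the deck with pins in both holes, at (177,170) and (351,171) in the wrist view. Four pails remain. I'll write a colour-based grip finder and go to the nearest pail.

arm_command(series=[[[0.04,-0.024,0.02],0.1,0.1],[[0.08,-0.048,0.04],0.2,0.1],[[0.12,-0.072,0.06],0.3,0.1],[[0.153,-0.095,0.08],0.4,0.1],[[0.153,-0.095,0.08],0.4,0.1]])

```text
t: 16.65
tcp_pos: [434.0, -127.0, 217.2]
eef_rot: [-0.804, -3.032, 0.001]
ft_force: [0.6, 0.8, 0.2]
width: 47.0
grasp_force: 0.0
```

```bash
cat >> h.py <<'E'
def grips(n="wrist", z=102, near=None):
    im=snapshot(n); c=cam(n); hsv=cv2.cvtColor(im,cv2.COLOR_RGB2HSV)
    out=[]
    for d in cut_out(n,"pail1"):
        if d["confidence"]<.4: continue
        m=cv2.dilate(d["mask"].astype(np.uint8),np.ones((9,9)))
        b=(m>0)&(hsv[...,1]>110)&((hsv[...,0]<14)|(hsv[...,0]>170))&(hsv[...,2]<150)
        cs,_=cv2.findContours(b.astype(np.uint8),0,2)
        if not cs: continue
        k=max(cs,key=cv2.contourArea)[:,0]; 
        if len(k)<5: continue
        (q,s,a)=cv2.minAreaRect(ray(c,k,z).astype(np.float32)); a=a if s[0]>s[1] else a+90
        if near is None or np.hypot(*(np.array(q)-near))<60:
            out.append((q,a)); print(n,"grip",round(d["confidence"],2),np.round(q,1),"size",np.round(sorted(s),1),"ang",round(a,1),"edge" if k.min()<3 else "")
    cv2.imwrite(f"pics/last_{n}.png",im[:,:,::-1]); return out
E
python3 - <<'E'
from h import *
grips("wrist"); grips("top"); go([438,-131,150],62)
E
```

```text
wrist grip 0.9 [ 435.5 -317.5] size [ 9.8 35. ] ang 43.8 
wrist grip 0.62 [ 441.6 -128.3] size [ 6.9 38.2] ang 152.2 
top grip 0.98 [ 576.8 -379.9] size [10.7 36.9] ang 151.5 
top grip 0.94 [ 587.3 -271.1] size [ 8.5 36.4] ang 55.5 
top grip 0.47 [600.2  52.7] size [ 39.4 155.8] ang 1.2 
shift [-0.0016, -0.0058, 0.0693] yaw -0.0238 | q7 1.27 tcp [ 439.3 -125.1  219.3] yaxis 60.6 t 16.9
```

arm_command(series=[[[-0.003,-0.003,0.05],-0.024,0.1],[[-0.003,-0.003,0.1],-0.024,0.1],[[-0.003,-0.003,0.13],-0.024,0.1],[[-0.003,-0.003,0.133],-0.024,0.1],[[-0.003,-0.003,0.133],-0.024,-1]])

```text
t: 17.48
tcp_pos: [440.5, -129.6, 86.6]
eef_rot: [0.76, 3.047, 0.0]
ft_force: [-0.4, -0.3, 0.5]
width: 30.1
grasp_force: 0.0
```

arm_command(series=[[[0,0,0],0,-1],[[0,0,0],0,-1],[[0,0,0],0,-1],[[0,0,-0.03],0,-1],[[0,0,-0.08],0,-1]])

```text
t: 18.1
tcp_pos: [437.5, -129.2, 165.5]
eef_rot: [-0.761, -3.043, 0.0]
ft_force: [1.5, -0.2, -1.6]
width: 8.7
grasp_force: 59.0
```

arm_command(series=[[[0,0,-0.06],0,-1],[[0,0,-0.11],0,-1],[[0,0,-0.12],0,-1]])

```text
t: 18.48
tcp_pos: [440.5, -129.9, 289.3]
eef_rot: [0.76, 3.041, 0.002]
ft_force: [0.5, -0.6, -1.5]
width: 8.6
grasp_force: 59.1
```

```bash
python3 - <<'E'
from h import *
go([555.5,-101,275]); o=get_obs(); print(o["width"],o["grasp_force"],o["ft_force"])
E
```

```text
shift [-0.0878, 0.0796, 0.0151] yaw 0.0 | q7 1.29 tcp [ 440.5 -129.9  289.3] yaxis 61.9 t 18.5
8.647605156304563 59.12103831768036 [ 0.47405837 -0.5966795  -1.47991658]
```

arm_command(series=[[[-0.03,0.027,0],0,-1],[[-0.06,0.054,0],0,-1],[[-0.088,0.08,0.01],0,-1],[[-0.088,0.08,0.06],0,-1],[[-0.088,0.08,0.11],0,-1]])

```text
t: 19.1
tcp_pos: [553.6, -99.9, 172.9]
eef_rot: [-0.76, -3.046, 0.0]
ft_force: [0.5, 1.1, -2.1]
width: 9.0
grasp_force: 59.1
```

```bash
python3 - <<'E'
from h import *
go([555.5,-101,149])
E
```

```text
shift [-0.0022, -0.0001, 0.0239] yaw 0.0 | q7 1.23 tcp [553.6 -99.9 172.9] yaxis 62.0 t 19.1
```

arm_command(series=[[[-0.001,0,0.01],0,-1],[[-0.001,0,0.018],0,-1],[[-0.001,0,0.024],0,-1],[[-0.001,0,0.024],0,-1],[[-0.001,0,0.024],0,-1]])

```text
t: 19.73
tcp_pos: [555.8, -101.0, 152.8]
eef_rot: [0.761, 3.046, 0.001]
ft_force: [0.6, -0.6, -2.2]
width: 8.7
grasp_force: 59.0
```

arm_command(series=[[[0,0,0.003],0,-1],[[0,0,0.004],0,-1],[[0,0,0.004],0,-1],[[0,0,0.004],0,-0.1],[[0,0,0.004],0,-0.1]])

```text
t: 20.35
tcp_pos: [555.2, -100.8, 147.6]
eef_rot: [-0.762, -3.048, -0.0]
ft_force: [0.3, 0.1, -0.4]
width: 38.4
grasp_force: 0.0
```

arm_command(series=[[[0,0,-0.02],0,-0.1],[[0,0,-0.07],0,-0.1],[[0,0,-0.12],0,-0.1],[[0,0,-0.12],0,0],[[0,0,-0.12],0,0]])

```text
t: 20.98
tcp_pos: [554.8, -100.8, 267.1]
eef_rot: [-0.761, -3.047, -0.0]
ft_force: [0.8, 0.1, -0.5]
width: 42.6
grasp_force: 0.0
```

```bash
python3 - <<'E'
from h import *
grips("wrist",164,[555,-101]); grips("wrist",102); go([586,-271,220],-34.3+180)
go([586,-271,220],-34.3)
E
```

```text
wrist grip 0.66 [552.6 -99.4] size [ 8.3 40.4] ang 151.7 
wrist grip 0.83 [ 439.3 -309.3] size [11.1 25.6] ang 39.8 edge
wrist grip 0.83 [ 588.4 -268.9] size [ 9.8 38.4] ang 54.8 
wrist grip 0.76 [ 576.7 -378.5] size [10.1 41.6] ang 146.5 
shift [-0.108, -0.1354, 0.0461] yaw -1.4619 | q7 1.22 tcp [ 554.5 -100.8  266.2] yaxis 61.9 t 21.2
shift [-0.108, -0.1354, 0.0461] yaw -1.4619 | q7 1.22 tcp [ 554.5 -100.8  266.2] yaxis 61.9 t 21.2
```

arm_command(series=[[[-0.03,-0.035,0],0.18,0],[[-0.06,-0.07,0.0],0.36,0],[[-0.09,-0.105,0.01],0.54,0],[[-0.109,-0.1325,0.02],0.72,0],[[-0.109,-0.1325,0.03],0.9,0]])

```text
t: 21.8
tcp_pos: [587.9, -273.1, 236.2]
eef_rot: [-2.025, -2.401, 0.004]
ft_force: [-0.5, -0.1, 0.2]
width: 42.7
grasp_force: 0.0
```

arm_command(series=[[[0,0,0],0.18,0],[[0,0,0.0],0.36,0],[[0,0,0.0],0.54,0],[[0,0,0.0],0.72,0],[[0,0,0.0],0.795,0]])

```text
t: 22.42
tcp_pos: [588.8, -268.8, 236.5]
eef_rot: [-2.79, -1.442, 0.003]
ft_force: [-0.3, -0.6, 0.4]
width: 42.7
grasp_force: 0.0
```

```bash
python3 - <<'E'
from h import *
q=grips("wrist",102,[587,-270]); a=q[0][1]-90; go([*q[0][0],86],a)
E
```

```text
wrist grip 0.87 [ 589.3 -270.8] size [ 6.2 37.5] ang 52.9 
shift [-0.0013, 0.0018, 0.1506] yaw 0.0334 | q7 -0.03 tcp [ 588.9 -268.8  236.6] yaxis -35.2 t 22.5
```

arm_command(series=[[[-0.001,0.001,0.05],0.02,0],[[-0.001,0.001,0.1],0.02,0],[[-0.001,0.001,0.14],0.02,0],[[-0.001,0.001,0.15],0.02,0],[[-0.001,0.001,0.15],0.02,-1]])

```text
t: 23.15
tcp_pos: [589.5, -270.8, 87.8]
eef_rot: [-2.803, -1.419, 0.0]
ft_force: [-0.2, -0.1, -0.1]
width: 25.9
grasp_force: 0.0
```

arm_command(series=[[[0,0,0],0,-1],[[0,0,0],0,-1],[[0,0,0],0,-1],[[0,0,-0.03],0,-1],[[0,0,-0.08],0,-1]])

```text
t: 23.78
tcp_pos: [587.9, -269.3, 166.7]
eef_rot: [-2.799, -1.417, 0.005]
ft_force: [0.4, -0.3, -1.3]
width: 8.5
grasp_force: 59.3
```

arm_command(series=[[[0,0,-0.06],0,-1],[[0,0,-0.11],0,-1],[[0,0,-0.12],0,-1]])

```text
t: 24.15
tcp_pos: [590.5, -271.5, 292.0]
eef_rot: [2.799, 1.416, 0.008]
ft_force: [-0.4, 0.5, -1.5]
width: 8.6
grasp_force: 59.3
```

```bash
python3 - <<'E'
from h import *
go([629,-109,275]); o=get_obs(); print(o["width"],o["grasp_force"],o["ft_force"])
E
```

```text
shift [0.1537, -0.0654, 0.0169] yaw 0.0 | q7 -0.06 tcp [ 590.5 -271.5  292. ] yaxis -36.3 t 24.1
8.61261337673665 59.261407256126404 [-0.38629725  0.48298714 -1.50516973]
```

arm_command(series=[[[0.05,-0.021,0],0,-1],[[0.1,-0.043,0],0,-1],[[0.14,-0.06,0],0,-1],[[0.154,-0.0655,0.02],0,-1],[[0.154,-0.0655,0.07],0,-1]])

```text
t: 24.78
tcp_pos: [629.4, -104.9, 217.7]
eef_rot: [2.799, 1.424, 0.006]
ft_force: [1.0, -0.0, -1.3]
width: 8.7
grasp_force: 59.3
```

arm_command(series=[[[0,0,0.035],0,-1],[[0,0,0.055],0,-1],[[0,0,0.066],0,-1],[[0,0,0.066],0,-1],[[0,0,0.066],0,-1]])

```text
t: 25.4
tcp_pos: [628.3, -107.8, 152.5]
eef_rot: [2.803, 1.418, 0.002]
ft_force: [1.1, -0.4, -2.1]
width: 8.5
grasp_force: 59.3
```

```bash
python3 - <<'E'
from h import *
go([629,-109,150])
E
```

```text
shift [-0.0005, 0.0012, 0.0025] yaw 0.0 | q7 -0.28 tcp [ 628.3 -107.8  152.5] yaxis -36.3 t 25.4
```

arm_command(series=[[[0,0.001,0.002],0,-1],[[0,0.001,0.003],0,-1],[[0,0.001,0.003],0,-1],[[0,0.001,0.003],0,-0.1],[[0,0.001,0.003],0,-0.1]])

```text
t: 26.02
tcp_pos: [628.7, -108.2, 148.9]
eef_rot: [2.803, 1.418, 0.001]
ft_force: [0.4, -0.0, -0.8]
width: 38.5
grasp_force: 0.0
```

arm_command(series=[[[0,0,-0.02],0,-0.1],[[0,0,-0.07],0,-0.1],[[0,0,-0.12],0,-0.1],[[0,0,-0.12],0,0],[[0,0,-0.12],0,0]])

```text
t: 26.65
tcp_pos: [628.4, -108.1, 269.2]
eef_rot: [-2.803, -1.418, -0.001]
ft_force: [0.7, -0.2, -0.7]
width: 42.7
grasp_force: 0.0
```

```bash
python3 - <<'E'
from h import *
grips("wrist",164,[629,-109]);grips("wrist",164,[555,-101]); grips("wrist",102);grips("top",102); go([434,-317,240],-46.5)
E
```

```text
wrist grip 0.84 [ 629.5 -110.5] size [13.  44.1] ang 53.5 
wrist grip 0.57 [ 652.1 -133.2] size [ 3.9 13.1] ang 172.1 
wrist grip 0.84 [ 557.9 -101. ] size [ 8.6 39.4] ang 152.9 
wrist grip 0.84 [ 617.3 -126.3] size [15.  56.1] ang 58.9 
wrist grip 0.8 [ 528.1 -115.2] size [11.1 49. ] ang 154.5 
wrist grip 0.52 [ 590.7 -385.4] size [11.6 13. ] ang 53.8 
top grip 0.57 [ 576.  -380.1] size [ 9.6 38.1] ang 151.5 
shift [-0.2833, -0.0329, 0.0284] yaw 0.1774 | q7 -0.33 tcp [ 628.4 -108.3  268.2] yaxis -36.3 t 27.1
```

arm_command(series=[[[-0.055,-0.006,0],0.04,0],[[-0.11,-0.012,0],0.08,0],[[-0.165,-0.019,0],0.12,0],[[-0.22,-0.026,0.01],0.15,0],[[-0.282,-0.033,0.025],0.175,0]])

```text
t: 27.68
tcp_pos: [435.3, -315.8, 244.3]
eef_rot: [2.915, 1.168, 0.002]
ft_force: [0.5, -0.8, -0.8]
width: 42.6
grasp_force: 0.0
```

arm_command(series=[[[0,0,0],0,0],[[0,0,0.0],0,0]])

```text
t: 27.92
tcp_pos: [436.5, -314.4, 244.2]
eef_rot: [-2.916, -1.168, -0.001]
ft_force: [0.1, 0.8, 0.1]
width: 42.9
grasp_force: 0.0
```

```bash
python3 - <<'E'
from h import *
q=grips("wrist",102,[434,-317]); a=q[0][1]-90; go([*q[0][0],87],a)
E
```

```text
wrist grip 0.6 [ 433.6 -317. ] size [ 7.8 37.7] ang 43.6 
shift [-0.0053, -0.0002, 0.1572] yaw 0.0041 | q7 -0.06 tcp [ 437.5 -313.5  244.2] yaxis -46.2 t 28.0
```

arm_command(series=[[[-0.004,0,0.05],0,0],[[-0.004,0,0.1],0,0],[[-0.004,0,0.145],0,0],[[-0.004,0,0.157],0,0],[[-0.004,0,0.157],0,-1]])

```text
t: 28.65
tcp_pos: [434.1, -317.1, 87.3]
eef_rot: [-2.916, -1.17, 0.0]
ft_force: [0.3, 0.5, 0.6]
width: 26.1
grasp_force: 0.0
```

arm_command(series=[[[0,0,0],0,-1],[[0,0,0],0,-1],[[0,0,0],0,-1],[[0,0,-0.03],0,-1],[[0,0,-0.08],0,-1]])

```text
t: 29.28
tcp_pos: [431.8, -316.2, 166.6]
eef_rot: [-2.913, -1.166, 0.005]
ft_force: [1.3, 0.6, -1.9]
width: 8.6
grasp_force: 59.1
```

arm_command(series=[[[0,0,-0.06],0,-1],[[0,0,-0.11],0,-1],[[0,0,-0.125],0,-1]])

```text
t: 29.65
tcp_pos: [433.8, -318.3, 295.2]
eef_rot: [2.913, 1.166, 0.007]
ft_force: [0.8, 0.2, -2.4]
width: 8.3
grasp_force: 59.1
```

```bash
python3 - <<'E'
from h import *
go([568,13,285]); o=get_obs(); print(o["width"],o["grasp_force"],o["ft_force"])
E
```

```text
shift [0.3257, -0.1472, 0.0104] yaw 0.0 | q7 -0.09 tcp [ 433.8 -318.3  295.2] yaxis -46.4 t 29.6
8.26101374654108 59.09357249736786 [ 0.77297594  0.17833825 -2.44737396]
```

arm_command(series=[[[0.054,-0.0245,0],0,-1],[[0.108,-0.049,0],0,-1],[[0.162,-0.0735,0],0,-1],[[0.216,-0.098,0],0,-1],[[0.27,-0.1225,0],0,-1]])

```text
t: 30.28
tcp_pos: [543.3, -40.4, 290.5]
eef_rot: [-2.915, -1.167, 0.005]
ft_force: [1.3, -0.8, -2.1]
width: 9.0
grasp_force: 59.1
```

arm_command(series=[[[0.04,-0.018,0],0,-1],[[0.0555,-0.025,0.0],0,-1],[[0.0555,-0.025,0.02],0,-1],[[0.0555,-0.025,0.06],0,-1],[[0.0555,-0.025,0.09],0,-1]])

```text
t: 30.9
tcp_pos: [565.2, 12.6, 199.7]
eef_rot: [-2.917, -1.165, 0.006]
ft_force: [0.8, 0.9, -1.6]
width: 8.8
grasp_force: 59.1
```

arm_command(series=[[[0,0,0.03],0,-1],[[0,0,0.045],0,-1],[[0,0,0.05],0,-1],[[0,0,0.05],0,-1],[[0,0,0.05],0,-1]])

```text
t: 31.52
tcp_pos: [567.7, 13.8, 153.2]
eef_rot: [2.916, 1.168, 0.003]
ft_force: [-0.4, -0.2, -1.7]
width: 8.6
grasp_force: 59.1
```

```bash
python3 - <<'E'
from h import *
go([568,13,149.5])
E
```

```text
shift [-0.0004, 0.0008, 0.0037] yaw 0.0 | q7 -0.69 tcp [567.7  13.8 153.2] yaxis -46.4 t 31.5
```

arm_command(series=[[[0,0.001,0.002],0,-1],[[0,0.001,0.004],0,-1],[[0,0.001,0.004],0,-1],[[0,0.001,0.004],0,-0.1],[[0,0.001,0.004],0,-0.1]])

```text
t: 32.15
tcp_pos: [567.8, 13.2, 148.4]
eef_rot: [2.916, 1.168, 0.001]
ft_force: [0.7, -0.4, -0.4]
width: 38.5
grasp_force: 0.0
```

arm_command(series=[[[0,0,-0.02],0,-0.1],[[0,0,-0.07],0,-0.1],[[0,0,-0.12],0,-0.1],[[0,0,-0.12],0,0],[[0,0,-0.12],0,0]])

```text
t: 32.78
tcp_pos: [567.1, 13.4, 267.6]
eef_rot: [-2.916, -1.168, 0.001]
ft_force: [-0.8, -0.5, 0.7]
width: 42.6
grasp_force: 0.0
```

```bash
python3 - <<'E'
from h import *
grips("wrist",164);grips("top",102); go([576.5,-380,245],-30.5); go([576.5,-380,245],61.5)
E
```

```text
wrist grip 0.9 [ 628.3 -106.2] size [ 8.3 39.4] ang 53.7 
wrist grip 0.85 [565.7  12.9] size [12. 44.] ang 45.1 
wrist grip 0.69 [ 571.3 -105.2] size [ 7.3 11.8] ang 73.7 
top grip 0.85 [ 575.8 -380.6] size [ 8.5 38.1] ang 151.5 
top grip 0.76 [ 576. -112.] size [19.5 57.4] ang 138.1 
top grip 0.58 [ 642.9 -115.9] size [ 9.3 40. ] ang 52.5 
shift [-0.2644, 0.2912, 0.0219] yaw -0.2767 | q7 -0.76 tcp [566.9  13.3 266.8] yaxis -46.4 t 33.0
shift [-0.2644, 0.2912, 0.0219] yaw 1.2592 | q7 -0.76 tcp [566.9  13.3 266.8] yaxis -46.4 t 33.0
```

arm_command(series=[[[-0.04,0.044,0],0,0],[[-0.08,0.088,0],0,0],[[-0.12,0.132,0],0,0],[[-0.16,0.176,0],0,0],[[-0.2,0.22,0],0,0]])

```text
t: 33.6
tcp_pos: [574.5, -285.5, 267.1]
eef_rot: [-2.915, -1.168, 0.002]
ft_force: [1.0, -0.4, 0.4]
width: 42.7
grasp_force: 0.0
```

arm_command(series=[[[-0.04,0.044,0],0.18,0],[[-0.064,0.071,0.0],0.36,0],[[-0.064,0.071,0.01],0.54,0],[[-0.064,0.071,0.02],0.72,0],[[-0.064,0.071,0.02],0.9,0]])

```text
t: 34.22
tcp_pos: [576.8, -379.1, 245.7]
eef_rot: [-3.132, 0.227, 0.006]
ft_force: [0.7, -0.2, -0.6]
width: 42.5
grasp_force: 0.0
```

arm_command(series=[[[0,0,0],0.18,0],[[0,0,0],0.36,0],[[0,0,0],0.36,0],[[0,0,0],0.36,0]])

```text
t: 34.72
tcp_pos: [577.4, -379.4, 247.5]
eef_rot: [-3.045, 0.771, 0.002]
ft_force: [-0.1, 0.4, 0.1]
width: 42.6
grasp_force: 0.0
```

```bash
python3 - <<'E'
from h import *
q=grips("wrist",102,[576,-380]); a=q[0][1]-90; go([*q[0][0],87],a); go([576.5,-380,87])
E
```

```text
wrist grip 0.84 [ 578.2 -381.9] size [ 7.3 37.7] ang 145.0 
shift [0.0019, 0.0018, 0.161] yaw 0.1143 | q7 -1.14 tcp [ 577.4 -379.5  248. ] yaxis -118.5 t 34.8
shift [-0.0005, 0.0009, 0.161] yaw 0.0 | q7 -1.14 tcp [ 577.4 -379.5  248. ] yaxis -118.5 t 34.8
```

arm_command(series=[[[0.001,0.001,0.05],0.07,0],[[0.001,0.001,0.1],0.07,0],[[0.001,0.001,0.15],0.07,0],[[0.001,0.001,0.161],0.07,0],[[0.001,0.001,0.161],0.07,-1]])

```text
t: 35.45
tcp_pos: [578.0, -381.4, 87.8]
eef_rot: [3.015, -0.88, 0.001]
ft_force: [0.3, -0.7, 0.1]
width: 25.4
grasp_force: 0.0
```

arm_command(series=[[[0,0,0],0,-1],[[0,0,0],0,-1],[[0,0,0],0,-1],[[0,0,-0.03],0,-1],[[0,0,-0.08],0,-1]])

```text
t: 36.08
tcp_pos: [577.1, -379.3, 166.3]
eef_rot: [-3.014, 0.879, 0.007]
ft_force: [1.1, 0.4, -1.5]
width: 8.7
grasp_force: 59.3
```

arm_command(series=[[[0,0,-0.06],0,-1],[[0,0,-0.11],0,-1],[[0,0,-0.125],0,-1]])

```text
t: 36.45
tcp_pos: [578.3, -382.0, 296.2]
eef_rot: [3.015, -0.88, 0.009]
ft_force: [0.2, -0.3, -1.8]
width: 8.7
grasp_force: 59.4
```

```bash
python3 - <<'E'
from h import *
go([641,4.5,285]); o=get_obs(); print(o["width"],o["grasp_force"],o["ft_force"])
E
```

```text
shift [-0.1552, -0.3595, 0.0105] yaw 0.0 | q7 -1.23 tcp [ 578.3 -382.   296.2] yaxis -122.6 t 36.5
8.724541157588536 59.36961829662323 [ 0.2129153  -0.2967978  -1.81334755]
```

arm_command(series=[[[-0.022,-0.051,0],0,-1],[[-0.044,-0.102,0],0,-1],[[-0.066,-0.153,0],0,-1],[[-0.088,-0.204,0],0,-1],[[-0.11,-0.255,0],0,-1]])

```text
t: 37.08
tcp_pos: [621.7, -104.3, 290.7]
eef_rot: [-3.015, 0.88, 0.004]
ft_force: [0.0, -0.8, -1.1]
width: 8.8
grasp_force: 59.3
```

arm_command(series=[[[-0.022,-0.051,0],0,-1],[[-0.045,-0.1045,0.0],0,-1],[[-0.045,-0.1045,0.02],0,-1],[[-0.045,-0.1045,0.06],0,-1],[[-0.045,-0.1045,0.09],0,-1]])

```text
t: 37.7
tcp_pos: [638.9, 5.3, 199.2]
eef_rot: [3.014, -0.881, -0.006]
ft_force: [-0.6, -0.6, -1.4]
width: 8.5
grasp_force: 59.3
```

arm_command(series=[[[0,0,0.03],0,-1],[[0,0,0.045],0,-1],[[0,0,0.05],0,-1],[[0,0,0.05],0,-1],[[0,0,0.05],0,-1]])

```text
t: 38.33
tcp_pos: [641.3, 5.3, 153.1]
eef_rot: [-3.015, 0.88, -0.003]
ft_force: [0.1, 0.3, -0.9]
width: 8.5
grasp_force: 59.3
```

```bash
python3 - <<'E'
from h import *
go([641,4.5,149.5])
E
```

```text
shift [0.0002, 0.0009, 0.0036] yaw 0.0 | q7 -1.73 tcp [641.3   5.3 153.1] yaxis -122.6 t 38.3
```

arm_command(series=[[[0,0.001,0.002],0,-1],[[0,0.001,0.0035],0,-1],[[0,0.001,0.0035],0,-1],[[0,0.001,0.0035],0,-0.1],[[0,0.001,0.0035],0,-0.1]])

```text
t: 38.95
tcp_pos: [640.2, 4.7, 148.8]
eef_rot: [-3.015, 0.88, -0.0]
ft_force: [-0.4, -0.8, -0.3]
width: 38.0
grasp_force: 0.0
```

arm_command(series=[[[0,0,-0.02],0,-0.1],[[0,0,-0.07],0,-0.1],[[0,0,-0.12],0,-0.1],[[0,0,-0.14],0,-0.1],[[0,0,-0.14],0,-0.1]])

```text
t: 39.58
tcp_pos: [640.7, 4.3, 290.4]
eef_rot: [-3.014, 0.88, -0.004]
ft_force: [0.1, -0.2, -1.1]
width: 38.6
grasp_force: 0.0
```

```bash
python3 - <<'E'
from h import *
grips("wrist",164)
im=cv2.imread("pics/last_wrist.png"); t=snapshot("top")[:,:,::-1]; cv2.imwrite("pics/top5.png",t)
c=cam("wrist")
for d in spot_point("wrist","handle")[:1]: print("handle w",d["confidence"],d["xy"],ray(c,d["xy"],150))
ct=cam("top")
for d in spot_point("top","handle")[:1]: print("handle t",d["confidence"],d["xy"],ray(ct,d["xy"],150))
for d in spot_point("top","mug")[:1]: print("mug",d["confidence"],ray(ct,d["xy"],4))
out=np.zeros((600,800,3),np.uint8); out[:420,:560]=im; out[300:600,440:800]=cv2.convertScaleAbs(cv2.resize(t[130:280,190:370],(360,300),interpolation=2),alpha=1.6); cv2.imwrite("pics/m9.png",out)
go([613,100,260],-96.3)
E
```

```text
wrist grip 0.93 [574.9  17.4] size [ 8.7 24.3] ang 42.1 
wrist grip 0.78 [639.5   4.9] size [ 9.7 40.3] ang 147.2 
wrist grip 0.71 [ 630.  -110.8] size [14.5 44.9] ang 50.3 
wrist grip 0.56 [ 558.6 -100.4] size [ 8.4 39.1] ang 151.7 
handle w 0.96 [197.2, 270.7] [[617.77945277  98.29234536]]
mug 0.39 [[427.96639679 141.26654214]]
shift [-0.0734, -0.066, 0.0272] yaw -0.4583 | q7 -1.82 tcp [639.4   4.9 287.1] yaxis -122.6 t 39.9
```

View pics/m9.png

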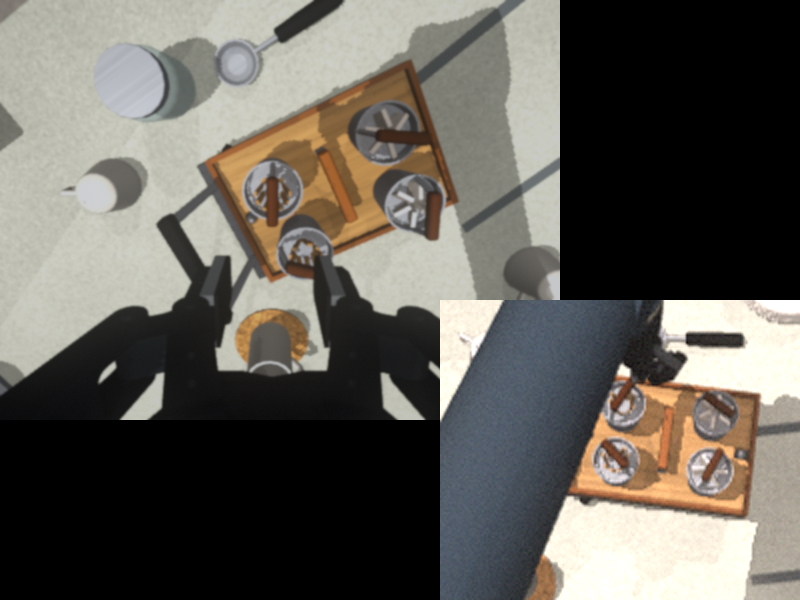

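All four pails stand inside the rim, at (272,190), (305,250), (388,135) and (413,200) in the wrist view. The board is seated, and the mug is on the mat at (270,340). Next is the push handle.

arm_command(series=[[[-0.036,-0.034,0],-0.16,-0.1],[[-0.072,-0.068,0],-0.32,-0.1],[[-0.072,-0.068,0.0],-0.458,-0.1],[[-0.072,-0.068,0.03],-0.458,0.0],[[-0.072,-0.068,0.05],-0.458,0.0]])

```text
t: 40.5
tcp_pos: [615.2, 100.8, 236.7]
eef_rot: [3.136, -0.173, -0.003]
ft_force: [0.2, -0.1, -0.3]
width: 42.7
grasp_force: 0.0
```

```bash
python3 - <<'E'
from h import *
im=snapshot("wrist"); c=cam("wrist"); cv2.imwrite("pics/w7.png",im[:,:,::-1])
for d in spot_point("wrist","handle")[:1]: print("handle",d["confidence"],d["xy"],ray(c,d["xy"],150))
for d in cut_out("wrist","handle")[:2]: print(d["confidence"],d["box"])
v=cv2.cvtColor(im,cv2.COLOR_RGB2GRAY); px=proj(c,[[615.5,101,159]])[0]; print("proj",px)
m=(v<45).astype(np.uint8); m[310:]=0
cs,_=cv2.findContours(m,0,2)
for k in cs:
    if cv2.contourArea(k)>300: r=cv2.minAreaRect(ray(c,k[:,0],159).astype(np.float32)); print("dark",np.round(r[0],1),np.round(r[1],1),round(r[2],1))
go([615.5,101,141],-96.3)
E
```

```text
handle 0.8 [271.3, 212.6] [[617.40139182 100.91062981]]
0.86 [298.4, 188.8, 70.5, 199.0]
proj [271.50409499 219.53224305]
dark [570.1 160.7] [42.7 33.8] 83.6
dark [562.   51.6] [44.7 42.2] 83.6
dark [612.8  98.9] [ 7.8 96.5] 84.2
dark [622.5 -11.3] [ 4.5 58.1] 82.9
dark [638.3   6.9] [12.4 39.2] 57.3
dark [727.2 -30.5] [46.9  4.9] 83.8
shift [0.0004, -0.0006, 0.0963] yaw -0.0008 | q7 -1.55 tcp [615.3 100.6 237.3] yaxis -96.3 t 40.6
```

arm_command(series=[[[0,0,0.04],0,0],[[0,0,0.08],0,0],[[0,0,0.095],0,0],[[0,0,0.096],0,0],[[0,0,0.096],0,-1]])

```text
t: 41.28
tcp_pos: [617.3, 100.5, 144.4]
eef_rot: [-3.136, 0.173, -0.005]
ft_force: [-0.3, -1.0, -0.5]
width: 25.7
grasp_force: 0.0
```

arm_command(series=[[[0,0,0],0,-1],[[0,0,0],0,-1],[[0,0,0],0,-1],[[0,0.0,0],0,-1]])

```text
t: 41.78
tcp_pos: [617.1, 100.7, 144.4]
eef_rot: [-3.136, 0.173, -0.004]
ft_force: [-0.7, 0.2, 6.6]
width: 12.9
grasp_force: 61.1
```

arm_command(series=[[[0,0.003,-0.002],0,-1],[[0,0.008,-0.002],0,-1],[[0,0.015,-0.002],0,-1],[[0,0.023,-0.002],0,-1],[[0,0.032,-0.002],0,-1]])

```text
t: 42.4
tcp_pos: [612.6, 68.5, 144.7]
eef_rot: [-3.136, 0.173, -0.0]
ft_force: [1.8, 3.8, -0.3]
width: 12.8
grasp_force: 60.2
```

```bash
python3 - <<'E'
from h import *
go([604,1.7,142],-96.3); o=get_obs(); print(o["ft_force"],o["ft_torque"],o["width"])
E
```

```text
shift [-0.0012, 0.0674, 0.0027] yaw -0.0001 | q7 -1.43 tcp [612.6  68.5 144.7] yaxis -96.3 t 42.4
[ 1.84668085  3.76936324 -0.26231838] [ 0.97540332 -0.30512944  0.11394723] 12.789004448543697
```

arm_command(series=[[[0,0.01,0],0,-1],[[0,0.02,0],0,-1],[[0,0.03,0],0,-1],[[0,0.04,0],0,-1],[[0,0.05,0],0,-1]])

```text
t: 43.02
tcp_pos: [606.9, 18.4, 144.7]
eef_rot: [-3.137, 0.173, 0.0]
ft_force: [0.4, 4.2, 1.1]
width: 13.1
grasp_force: 60.3
```

arm_command(series=[[[0,0.01,0],0,-1],[[0,0.02,0],0,-1],[[0,0.027,0],0,-1],[[0,0.03,0],0,-1],[[0,0.03,0],0,-1]])

```text
t: 43.65
tcp_pos: [603.5, -11.9, 144.6]
eef_rot: [3.135, -0.174, -0.0]
ft_force: [0.1, -1.6, 0.6]
width: 12.7
grasp_force: 60.3
```

```bash
cat > m.py <<'E'
from h import *
def caddy(n="top"):
    im=snapshot(n); c=cam(n); cv2.imwrite(f"pics/c_{n}.png",im[:,:,::-1]); hsv=cv2.cvtColor(im,cv2.COLOR_RGB2HSV)
    b=(hsv[...,1]>95)&(hsv[...,0]<25)&(hsv[...,2]>50)
    cs,_=cv2.findContours(b.astype(np.uint8),0,2); k=max(cs,key=cv2.contourArea)[:,0]
    r=cv2.minAreaRect(ray(c,k,72).astype(np.float32)); print(n,"board rect",np.round(r[0],1),np.round(r[1],1),round(r[2],1))
    return im,c,k
E
python3 - <<'E'
from m import *
o=get_obs(); print(o["ft_force"],o["ft_torque"])
for n in ["top","scene"]:
    caddy(n)
    for l in ["wheel_fl","wheel_rl","wheel_fr","wheel_rr"]:
        for d in spot_point(n,l)[:2]:
            if d["confidence"]>.3: print(l,round(d["confidence"],2),ray(cam(n),d["xy"],16)[0].round(1))
go([604,1.7,142],-96.3)
E
```

```text
[ 0.08415751 -1.5715281   0.58455246] [-0.02808112 -0.09880125  0.02337643]
top board rect [ 587.2 -161.8] [231.2 161.1] 83.3
scene board rect [ 543.4 -635.8] [259.3 202.7] 11.5
wheel_fl 0.66 [ 601.6 -111.6]
wheel_fr 0.73 [ 588.9 -236.2]
shift [-0.001, -0.0125, 0.0026] yaw -0.0004 | q7 -1.31 tcp [603.6 -10.8 144.6] yaxis -96.3 t 44.1
```

arm_command(series=[[[-0.001,0.004,0],-0.006,-1],[[-0.003,0.01,0],-0.016,-1],[[-0.007,0.018,0],-0.03,-1],[[-0.011,0.027,0],-0.044,-1],[[-0.0148,0.0368,0],-0.058,-1]])

```text
t: 44.78
tcp_pos: [584.8, -46.1, 144.7]
eef_rot: [-3.141, 0.08, -0.001]
ft_force: [2.7, 2.5, 0.0]
width: 12.8
grasp_force: 60.2
```

arm_command(series=[[[-0.0035,0.0075,0],-0.012,-1],[[-0.007,0.015,0],-0.024,-1],[[-0.0105,0.0225,0],-0.036,-1],[[-0.014,0.03,0],-0.048,-1],[[-0.0169,0.0359,0],-0.058,-1]])

```text
t: 45.4
tcp_pos: [565.9, -81.2, 144.7]
eef_rot: [3.141, 0.01, -0.0]
ft_force: [2.8, 2.4, 0.4]
width: 12.7
grasp_force: 60.3
```

```bash
python3 - <<'E'
from m import *
o=get_obs(); print(o["ft_force"],o["ft_torque"],o["width"])
im,c,k=caddy("top")
# tape: far strip & sides
g=cv2.cvtColor(im,cv2.COLOR_RGB2GRAY); hsv=cv2.cvtColor(im,cv2.COLOR_RGB2HSV)
H=np.array([[x,y] for x in range(440,700,2) for y in range(-470,-380,1)],float)
px=proj(c,np.c_[H,np.zeros(len(H))]).round().astype(int); v=g[px[:,1],px[:,0]].reshape(130,90)
for i in range(5,125,12): 
    r=v[i]; print(440+2*i, "dark y:", (-470+np.where(r<np.median(v)-25)[0])[[0,-1]] if (r<np.median(v)-25).any() else None, end="; ")
go([528.8,-150.8,142],-83.0)
E
```

```text
[2.77352927 2.44599618 0.35673122] [ 0.61411603 -0.53149999  0.22258724] 12.71619919194288
top board rect [ 567.9 -231.3] [160.  232.4] 0.7
450 dark y: None; 474 dark y: [-454 -439]; 498 dark y: [-450 -438]; 522 dark y: [-449 -434]; 546 dark y: [-445 -430]; 570 dark y: [-441 -429]; 594 dark y: [-440 -425]; 618 dark y: [-436 -421]; 642 dark y: [-432 -420]; 666 dark y: [-428 -381]; shift [-0.0368, 0.0681, 0.0028] yaw -0.1169 | q7 -1.09 tcp [565.3 -82.5 144.7] yaxis -89.7 t 45.5
```

arm_command(series=[[[-0.0037,0.007,0],-0.012,-1],[[-0.0074,0.014,0],-0.024,-1],[[-0.0111,0.021,0],-0.036,-1],[[-0.0148,0.028,0],-0.048,-1],[[-0.0187,0.035,0],-0.058,-1]])

```text
t: 46.08
tcp_pos: [547.4, -116.1, 144.7]
eef_rot: [-3.14, -0.101, 0.0]
ft_force: [2.0, 2.5, 0.7]
width: 12.9
grasp_force: 60.3
```

arm_command(series=[[[-0.0045,0.007,0],-0.012,-1],[[-0.009,0.014,0],-0.024,-1],[[-0.0135,0.022,0],-0.036,-1],[[-0.018,0.03,0],-0.048,-1],[[-0.0208,0.0338,0],-0.057,-1]])

```text
t: 46.7
tcp_pos: [528.5, -151.9, 144.6]
eef_rot: [3.135, 0.189, -0.0]
ft_force: [1.7, 1.5, -0.2]
width: 12.6
grasp_force: 60.3
```

arm_command(series=[[[0,0,0],0,-1],[[0,0,0],0,-1]])

```text
t: 46.95
tcp_pos: [528.7, -151.9, 144.6]
eef_rot: [3.134, 0.188, -0.001]
ft_force: [-0.2, -2.4, -1.2]
width: 12.6
grasp_force: 60.1
```

```bash
python3 - <<'E'
from m import *
o=get_obs(); print(o["ft_force"],o["ft_torque"],o["width"])
caddy("top"); go([527.9,-152.5,142],-83.2)
E
```

```text
[-0.19746012 -2.41823767 -1.15893953] [-0.37996397 -0.23287686  0.08844868] 12.560716162442993
top board rect [ 530.  -647.6] [201.1 154.6] 11.3
shift [-0.0009, 0.0006, 0.0026] yaw 0.001 | q7 -0.87 tcp [ 528.7 -151.8  144.6] yaxis -83.1 t 47.0
```

arm_command(series=[[[0,0,0],0,-0.3],[[0,0,0],0,-0.2],[[0,0,0],0,-0.1],[[0,0,0],0,0],[[0,0,-0.02],0,0]])

```text
t: 47.62
tcp_pos: [528.0, -150.2, 163.7]
eef_rot: [-3.135, -0.19, 0.005]
ft_force: [0.2, -0.1, -0.5]
width: 42.5
grasp_force: 0.0
```

arm_command(series=[[[0,0,-0.04],0,0],[[0,0,-0.09],0,0],[[0,-0.03,-0.13],0,0],[[0,-0.06,-0.16],0,0],[[0,-0.1,-0.16],0,0]])

```text
t: 48.25
tcp_pos: [518.1, -51.7, 327.3]
eef_rot: [-3.136, -0.186, -0.009]
ft_force: [0.3, 0.5, -0.7]
width: 42.6
grasp_force: 0.0
```

arm_command(series=[[[-0.01,-0.05,0],0,0],[[-0.02,-0.1,0],0,0],[[-0.02,-0.15,0],0,0],[[-0.02,-0.2,0],0,0],[[-0.02,-0.2,0],0,0]])

```text
t: 48.88
tcp_pos: [471.9, 149.3, 324.3]
eef_rot: [-3.134, -0.203, 0.001]
ft_force: [0.1, -0.3, 0.6]
width: 42.8
grasp_force: 0.0
```

```bash
python3 - <<'E'
from m import *
im,c,k=caddy("top"); g=grips("top",164)
for l,z in [("caddy",0),("handle",150),("mug",4),("bay",0)]:
    for d in spot_point("top",l)[:2]: print(l,round(d["confidence"],2),ray(c,d["xy"],z)[0].round(1))
out=cv2.convertScaleAbs(cv2.resize(im[110:330,190:483,::-1],(799,600),interpolation=2),alpha=1.5); cv2.imwrite("pics/fin.png",out)
print(get_obs()["tcp_pos"])
E
```

```text
top board rect [ 548.4 -299.3] [160.8 231.8] 6.7
top grip 0.9 [ 572.6 -238.4] size [11.4 41.6] ang 162.0 
top grip 0.9 [ 595.1 -350. ] size [42.2 81.2] ang 52.7 
top grip 0.62 [ 498.7 -248.4] size [14.5 43.2] ang 66.1 
top grip 0.59 [ 515.9 -371.6] size [29.8 57.9] ang 165.8 
caddy 0.17 [ 610.  -373.3]
handle 0.56 [ 521.7 -149.1]
mug 0.66 [421.8 146.9]
[473.35703304 143.35799488 324.79920227]
```

View pics/fin.png

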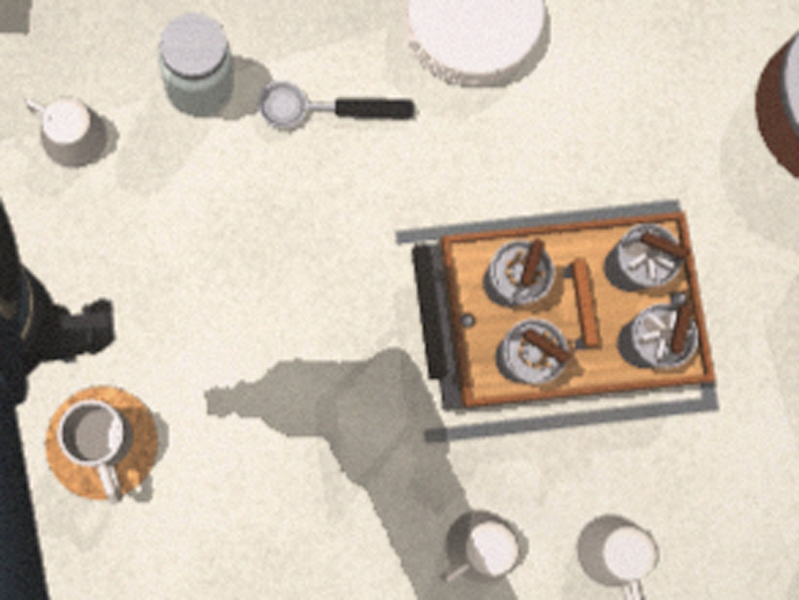

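The caddy stands square in the bay, with a measured centre of (548,-299) and heading of -83.3° against a target of (548,-300) and -83.2°. All four pails are upright on the seated board, the mug is on the mat at (95,435), the other things look undisturbed, and the arm is clear.

```bash
python3 -c "
from cell import *
print(finish_job())"
```

```text
the job is handed in; nothing more can be done
None
```

The job is done and handed in: the mug stands on the mat, the board with all four pails sits on the caddy, and the caddy is parked square in the bay. I didn't see the castors themselves; I took them as trailing after about 113 mm of straight push. The hand-in returned no verdict.

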